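# Hang the second filter frame under the first

## Robot

A 7-joint arm with a two-finger parallel gripper is mounted at the origin on the work surface. World frame = base frame: x ahead of the robot, y to its left, z up, the work surface at z = 0. Lengths are in m, angles in rad, forces in N, time in s.
With the tool pointing down it reaches from about 0.425 to 0.925 m from the base axis. Payload 6.8 kg.
Tool frame: the origin (TCP) lies midway between the tips of the shut fingers; the grasp point (between the pads) lies 19 mm behind it; z points along the fingers, y is the direction in which the jaws open and shut (so a half turn about z gives the same grasp; the last joint's range is limited). The gripper opens to 85 mm and grips with 20 to 120 N. Pads are 22 mm wide; open, the fingers measure 114 mm over their backs; the gripper's body (76 mm by 85 mm) begins 54 mm behind the grasp point. The pads swing forward as they close: fully open they stand 13 mm farther back than shut.
Start: joints at [-0.108, 0.477, 0.022, 1.555, -0.011, 1.109, -0.083], TCP at [0.675, 0, 0.231] pointing down, gripper open.
Joint ranges: [-2.96, 2.96], [-0.34, 2.1], [-1.41, 1.46], [0.24, 2.44], [-1.37, 4.51], [0.17, 1.92], [-2.96, 2.96]. Speed limits (rad/s): [2.39, 2.39, 3.14, 3.14, 3.14, 3.14, 3.14].

## Interface

Orientations are given as a unit quaternion [w, x, y, z].
In Python, from station import bot gives the robot as it stands. The module is installed in compiled form; this text tells all that it offers.
- The arm moves only by the tool play_rows, never from a script. Its argument "motion" is a list of rows, each a list of 2 entries, a list of its own where there are three numbers: the shift along the tool's x, y, z as a fraction of full scale, then the turn, a rotation vector about the tool's x, y, z as a fraction of full scale. In form: [[[tx, ty, tz], [rx, ry, rz]], ...]. A call has 1 to 8 rows; each row is the pose to reach, as a shift and turn from the pose measured when the call began, along the tool's axes at that moment, turning the shorter way round; what a row does not reach only later rows make up. Full scale, the value 1, is 400 mm for a shift and 360 degrees for a turn. A row lasts 1/10 s, in which the tool goes at most 50 mm and 8.59 degrees, less where a joint would pass 70% of its speed; a pose out of reach is approached as far as the arm can. A call with a number of a shift or a turn outside -1 to 1 is refused whole. A call with a gripper value outside its range is refused whole. "fingers" is the finger opening in mm, from 0 to 85.4, set as the call begins (left out, the last holds). The fingers move at their own pace and stop on an object; "grip_force" is the grip in N (left out, the last holds). Time passes only in rows, so rows that repeat a pose let the fingers close. It gives the time, the measured TCP pose, the force and the opening at its end, in the units of the state.
- bot.get_obs(): the state, without advancing time (a new reading comes with each control period).
- bot.read_camera(name): name is "scene" or "side" or "wrist"; returns a dict with "pixels" (400x640x3 uint8, red, green, blue), "range_z" (400x640 float32, m along the optical axis (not along the pixel's ray), 0 where there is no reading), "fovy" (degrees; the focal length in pixels is half the picture's height over the tangent of half this angle, whatever the lens; pixels are square), "cx", "cy" (the principal point, pixels), "pose" (4x4, takes a point from camera to world coordinates). Camera axes: x right, y down, z forward; pixel columns grow to the right and rows downward; lengths in m; the calibration is good to about 2 mm. A picture is of the moment at which its call begins.
- bot.hand_in(): hands the job in, once; it reports no verdict.
The state is a dict: "t": time; "q": joint angles; "joint_vel": joint speeds; "joint_torque": joint torques, N m; "eef_pos": TCP position; "tool_rot": TCP orientation; "contact_force": force on the tool from outside, world axes, zero at the start; "torque": the same for the moment, N m; "gripper_width": opening from 0.0 (shut) to 1.0 (fully open).
Only numpy, scipy, OpenCV 4.12 (cv2) and the standard library are available. Lean on these libraries where they do the work, as an engineer would, in place of code of your own. Each camera call takes 0.05 s, during which the arm holds its last target.

## Task

Take the orange filter frame out of its slot in the half-open drawer and hang it by its own hook from the yellow bar of the wire loop below the black frame, so that the two frames hang still in a chain from the rail. The wire loop has been pulled out by an unknown amount, so feel for the bar; work gently, do not unhook the black frame, and leave the things in the drawer's wells where they are.

Things in the scene. Friction and masses are not known exactly. Their poses are not given: they have to be found in the camera images.
- slot (a point): Bottom centre of the upright slot in the fixed grey drawer liner, 66 mm above the table, holding the orange frame's foot between two 10 mm ribs 20 mm high. x points away from the robot into the cabinet, y left along the slot, z up. Drawer side wall 69 mm to the right, drawer front 97 mm in front (both tops 85 mm above the table); wells from 69 mm to the left, contents up to 91 mm above the table.
- lower_center (a point): Centre of the orange frame's plate: 10 mm thick (x), 60 wide (y), 70 high (z), amber pane, 0.14-0.21 kg. Starts upright in the slot, centre 35 mm above slot, axes as slot's. Two flat side flanges jut 30 mm to the robot's side (x -35 to -5, z -11 to +31), 60 mm over their outsides: grip across these, tool tilted 30-45 degrees from the robot's side (straight down, the gripper would later hit the black frame).
- lower_seat (a point): Middle of the underside of the orange frame's hook top; 63 mm above, 5 mm behind (+x) lower_center. Hook: inverted U, 24 mm wide (y); flat top 5 mm thick, 26 mm long in x; front leg (x -13 to -9 mm of here) runs down to the frame; rear leg, the free tip (x +9 to +13), ends 18 mm below here. The tip goes from the robot's side through the loop's window, then down behind the yellow bar.
- upper: Black frame with blue pane, 0.26 kg, hanging loosely by its hook on the rail. Origin: middle of the underside of its hook top, on the rail's top, 345 mm above the table. x away from robot side, y left along rail, z up. The frame (10 mm thick, 60 wide, plane x = 0) spans 28 to 98 mm below the origin. It swings to and fro on the rail and comes off if raised over 16 mm. For its wire loop see upper_foot.
- upper_foot (a point): Middle of the black frame's lower edge, 98 mm below its origin. Under it, in the same plane, a closed wire loop: upper crossbar (6 mm thick) centre 6 mm + d below here, yellow lower bar (8 mm thick) centre 47 mm + d below here; window 34 mm high, 46 mm wide. d is 0 to 30 mm, new each time, not reported: look, or raise the hook's flat top gently against the yellow bar from below (the black frame lifts at 2.5 N). The legs slide only at about 10 N.
- rail: Fixed stand: 12 mm thick steel bar along y, its top 345 mm above the table, 280 mm long between two posts. Origin on the table under the bar's middle; x away from the robot side, y left along the bar.
- filter_a: round black-rimmed filter with a dark grey pane, 62 mm across, 14 mm high; origin at the centre of its underside, z up. Lies in one of the round wells of the liner, to be left alone.
- filter_b: the same with a red pane; origin at the centre of its underside, z up. Lies in one of the round wells of the liner, to be left alone.
- filter_c: the same with a green pane; origin at the centre of its underside, z up. Lies in one of the round wells of the liner, to be left alone.
- filter_d: the same with a pale blue pane; origin at the centre of its underside, z up. Lies in one of the round wells of the liner, to be left alone.
- cap_a: black lens cap, 62 mm across, 12 mm high; origin at the centre of its underside, z up. Lies in one of the round wells of the liner, to be left alone.
- cap_b: another black lens cap, the same; origin at the centre of its underside, z up. Lies in one of the round wells of the liner, to be left alone.
- tin: small aluminium tin, 60 mm across, 35 mm high; origin at the centre of its underside, z up. Lies in one of the round wells of the liner, to be left alone.
- tin_lid: the tin's aluminium screw lid, 62 mm across, 16 mm high; origin at the centre of its underside, z up. Lies in one of the round wells of the liner, to be left alone.
Not all that is in view belongs to the job. There is more than one size of the part that bears lower_center; the job needs the smaller.

How it is judged:
On the way:
1. the orange frame is lifted out of its slot (distance between lower_center and slot above 0.08 m and contact force between lower and the fingers above 0.5 N), for 0.1 s.
At the end, for the whole second after the job is handed in: The orange frame hangs free and still by its hook on the yellow bar (seat within 20 mm in x, 17 mm in y of the black frame's middle, 132 to 182 mm below its origin; bearing over 0.9 N; within 0.35 rad of upright), off the rail stand; the black frame still hangs on the rail within 0.3 rad (x of lower_seat in the frame of upper between -0.02 and 0.02 m and y of lower_seat in the frame of upper between -0.017 and 0.017 m and z of lower_seat in the frame of upper between -0.182 and -0.132 m and contact force between lower and upper above 0.9 N and angle between lower_center's own z axis and vertical below 0.35 rad and contact force between upper and rail above 2.5 N and height (world z) of upper above 0.335 m and angle between upper's own z axis and vertical below 0.3 rad and y of upper in the frame of rail between -0.12 and 0.12 m and linear speed of each of lower, upper below 0.05 m/s and contact force between lower and the fingers below 0.05 N and contact force between lower and rail below 0.05 N); the robot touches nothing.
It fails at once if the black frame is unhooked from the rail and falls (height (world z) of upper below 0.32 m).
It fails at once if the frames are pressed together hard (over 12 N) (contact force between lower and upper above 12 N).
It fails at once if something in the drawer's wells is moved by more than 20 mm (distance of any of filter_a, filter_b, filter_c, filter_d, cap_a, cap_b, tin, tin_lid from where it was at the start of the episode above 0.02 m).
It also fails if it takes over 61 s, if anything falls off the work surface, if the arm or the gripper's body presses on something with over 40 N, if the wrist force passes 120 N, or if a joint passes its speed limit or range.

## Working session

There is one attempt and no reset: what is moved stays moved. The work goes in short steps, Python scripts to look and compute and a tool call to move; the robot and the scene stay as the last step left them, time stands still between calls to the robot, and variables do not carry over. Pictures are saved under pics/ and viewed, and the job is handed in when it is done.

Besides the shell and the picture viewer there is one more tool, called by a JSON object that holds its "op" and its "data", one argument or row to a line. play_rows: Moves the arm, as the interface text tells. Shift numbers are shares of 400 mm and turn numbers shares of 360 degrees, none past 1 either way. Its arguments: {"type":"object","properties":{"motion":{"type":"array"},"fingers":{"type":"number"},"grip_force":{"type":"number"}},"required":["motion"]}

```bash
mkdir -p pics; cat > h.py <<'E'
import numpy as np,cv2
from scipy.spatial.transform import Rotation as R
from station import bot
def cam(n,save=None):
    c=bot.read_camera(n)
    if save: cv2.imwrite(save,c["pixels"][:,:,::-1])
    f=200/np.tan(np.radians(c["fovy"])/2)
    z=c["range_z"];v,u=np.mgrid[:400,:640]
    P=np.stack([(u-c["cx"])/f*z,(v-c["cy"])/f*z,z],-1)
    T=np.array(c["pose"]);W=P@T[:3,:3].T+T[:3,3]
    W[z==0]=np.nan
    c["W"]=W;c["f"]=f;c["T"]=T
    return c
def obs():
    o=bot.get_obs();q=o["tool_rot"];o["R"]=R.from_quat([q[1],q[2],q[3],q[0]]).as_matrix();return o
E
python3 - <<'E'
from h import *
for n in ["scene","side","wrist"]:
    c=cam(n,f"pics/{n}0.png");np.savez(f"{n}0.npz",W=c["W"],px=c["pixels"],T=c["T"],f=c["f"],c=[c["cx"],c["cy"]]);print(n,c["T"].round(3).tolist(),c["f"])
o=obs();print(o["t"],o["eef_pos"],o["tool_rot"],o["gripper_width"]);print(o["R"].round(3))
E
```

```text
scene [[0.258, 0.778, -0.573, 1.27], [0.966, -0.21, 0.15, -0.123], [-0.004, -0.593, -0.805, 1.187], [0.0, 0.0, 0.0, 1.0]] 463.3058090891971
side [[-0.713, -0.503, 0.489, 0.023], [-0.701, 0.515, -0.493, 0.589], [-0.004, -0.694, -0.72, 1.039], [0.0, 0.0, 0.0, 1.0]] 384.0991633315941
wrist [[1.0, 0.001, -0.002, 0.674], [0.0, -0.957, -0.29, 0.074], [-0.002, 0.29, -0.957, 0.374], [0.0, 0.0, 0.0, 1.0]] 275.65299481342623
0.15 [ 6.74573049e-01 -8.70410845e-06  2.30573446e-01] [-4.34939753e-04  7.07096230e-01  7.07117010e-01 -5.16472713e-04] 1.0000909823000286
[[-0.     1.    -0.001]
 [ 1.     0.    -0.   ]
 [-0.    -0.001 -1.   ]]
```

View pics/scene0.png

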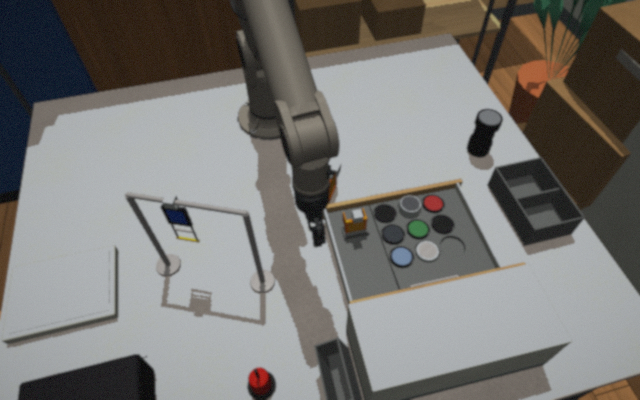

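View pics/side0.png

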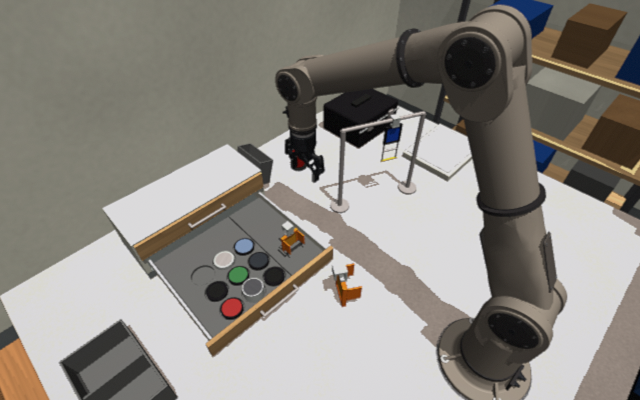

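View pics/wrist0.png

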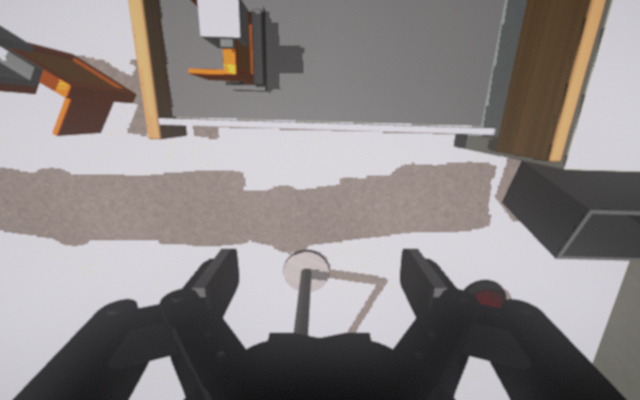

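The scene and side pictures show an orange frame in the drawer (side ~(290,238), scene ~(353,220)). A second, larger-looking orange frame stands on the table in front (side ~(345,285)). The black frame hangs on the rail (side ~(393,135), scene ~(178,217)). Next I measure these.

```bash
python3 - <<'E'
import numpy as np,cv2
for n,boxes in dict(side=[(250,200,370,310),(330,100,430,215)],scene=[(320,180,390,250),(110,180,280,310)],wrist=[(150,0,310,100)]).items():
    d=np.load(n+"0.npz");W=d["W"];px=d["px"].astype(int)
    for i,(a,b,c,e) in enumerate(boxes):
        cv2.imwrite(f"pics/{n}0_z{i}.png",cv2.resize(px[b:e,a:c,::-1].astype(np.uint8),None,fx=5 if n!="scene" or i==0 else 4,fy=5 if n!="scene"or i==0 else 4,interpolation=cv2.INTER_CUBIC))
    hsv=cv2.cvtColor(d["px"],cv2.COLOR_RGB2HSV)
    for nm,lo,hi in [("orange",(8,170,100),(20,255,255)),("yellow",(24,120,150),(35,255,255)),("blue",(108,150,40),(125,255,255))]:
        m=cv2.inRange(hsv,lo,hi)
        k,l,s,ce=cv2.connectedComponentsWithStats(m)
        for j in range(1,k):
            if s[j,4]>15:
                p=W[l==j];p=p[~np.isnan(p[:,0])]
                if len(p): print(n,nm,s[j],p.min(0).round(3),np.median(p,0).round(3),p.max(0).round(3))
E
```

```text
side orange [281 228  23  25 175] [0.568 0.071 0.061] [0.602 0.132 0.114] [0.648 0.17  0.139]
side orange [347 264   7  11  51] [0.408 0.06  0.04 ] [0.414 0.069 0.073] [0.421 0.077 0.093]
side orange [336 282  25  24 269] [0.345 0.105 0.008] [0.366 0.131 0.069] [0.433 0.15  0.102]
side yellow [382 157  14   4  20] [ 0.565 -0.333  0.175] [ 0.577 -0.306  0.18 ] [ 0.587 -0.283  0.182]
side blue [494   0  59  37 835] [ 0.632 -1.789  0.181] [ 0.668 -1.624  0.306] [ 0.956 -1.454  0.314]
side blue [616  37  24  48 568] [ 0.102 -1.472  0.182] [ 0.168 -1.458  0.238] [ 0.197 -1.445  0.359]
side blue [386 127  14  16 158] [ 0.563 -0.33   0.253] [ 0.576 -0.307  0.28 ] [ 0.586 -0.285  0.309]
side blue [534 141  22  31 381] [ 0.292 -1.709 -0.566] [ 0.314 -1.568 -0.383] [ 0.41  -1.451 -0.37 ]
scene orange [537  77  10   7  20] [-0.323  1.414 -0.406] [-0.303  1.448 -0.39 ] [-0.283  1.49  -0.382]
scene yellow [179 237  16   4  25] [ 0.571 -0.326  0.176] [ 0.581 -0.307  0.181] [ 0.589 -0.29   0.184]
scene blue [32 22  7  9 17] [-0.533 -0.8    0.156] [-0.524 -0.782  0.171] [-0.515 -0.768  0.191]
scene 
[... 3213 characters left out ...]
-0.509 -1.096 -0.337]
scene blue [  2 169  10  15  37] [-0.535 -1.305 -0.621] [-0.524 -1.272 -0.585] [-0.511 -1.249 -0.52 ]
scene blue [166 210  21  14 188] [ 0.569 -0.328  0.251] [ 0.581 -0.307  0.281] [ 0.595 -0.287  0.31 ]
wrist orange [249  25   3  48  82] [0.606 0.117 0.073] [0.607 0.138 0.075] [0.609 0.158 0.079]
wrist orange [189  49  48  26 392] [0.569 0.107 0.126] [0.601 0.111 0.136] [0.609 0.125 0.139]
wrist orange [ 41  72  30  25 300] [0.417 0.093 0.097] [0.431 0.104 0.098] [0.443 0.114 0.1  ]
wrist orange [ 55  99  15  35 133] [0.412 0.059 0.091] [0.424 0.077 0.093] [0.434 0.091 0.095]
wrist yellow [228  65   7   8  46] [0.602 0.108 0.135] [0.605 0.111 0.137] [0.608 0.114 0.138]
```

View pics/side0_z0.png

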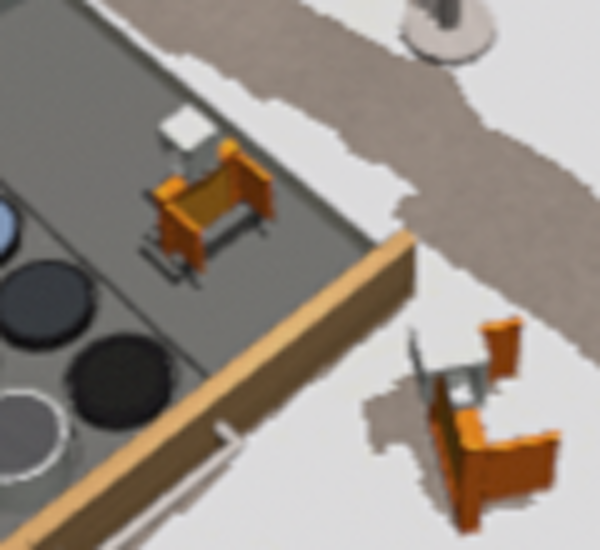

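View pics/side0_z1.png

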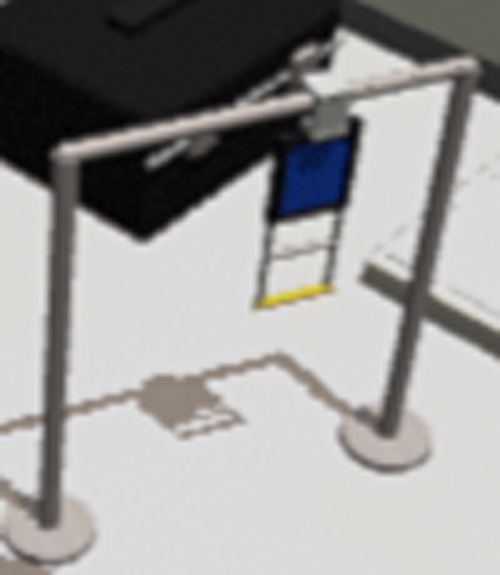

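View pics/wrist0_z0.png

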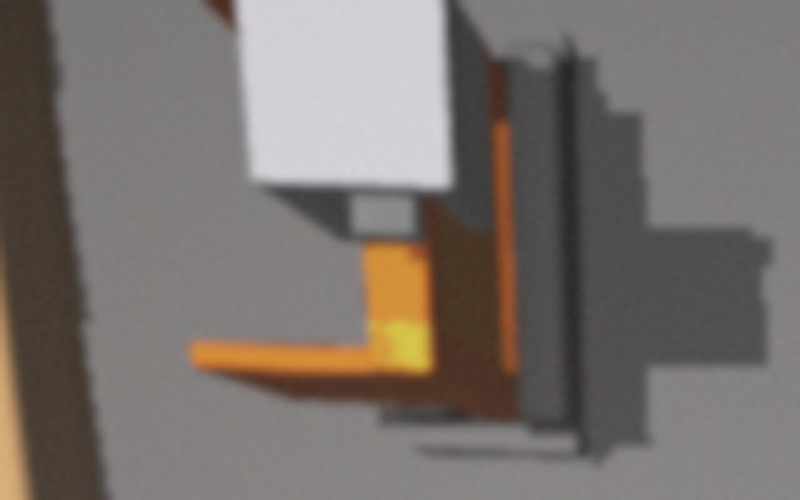

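```bash
python3 - <<'E'
import numpy as np,cv2
d=np.load("wrist0.npz");W=d["W"].reshape(-1,3)
# frame points
m=(abs(W[:,0]-.61)<.07)&(abs(W[:,1]-.138)<.06)&(W[:,2]>.09)
p=W[m]
for lo,hi in [(.09,.12),(.12,.128),(.128,.145),(.145,.16),(.16,.17),(.165,.175)]:
    q=p[(p[:,2]>lo)&(p[:,2]<hi)]
    if len(q): print(lo,hi,len(q),np.percentile(q,[2,50,98],axis=0).round(3).tolist())
q=p[p[:,2]>.158]
print("hooktop",q.min(0),q.max(0),cv2.minAreaRect((q[:,:2]*1000).astype(np.float32)))
for n in("side","scene"):
    d=np.load(n+"0.npz");W=d["W"].reshape(-1,3)
    # rail
    q=W[(W[:,2]>.335)&(W[:,2]<.352)&(abs(W[:,0]-.58)<.06)&(abs(W[:,1]+.3)<.2)]
    print(n,"rail",len(q),q.min(0).round(3),q.max(0).round(3),np.polyfit(q[:,1],q[:,0],1),np.percentile(q[:,2],[5,50,95]))
    q=W[(W[:,2]>.06)&(W[:,2]<.16)&(abs(W[:,0]-.6)<.06)&(abs(W[:,1]-.138)<.055)]
    for a in np.arange(.06,.18,.01):
        r=q[(q[:,2]>a)&(q[:,2]<a+.01)]
        if len(r): print(n,round(a,3),len(r),r.min(0).round(3),r.max(0).round(3))
# well/drawer yaw: filters
E
```

```text
0.09 0.12 482 [[0.572, 0.107, 0.091], [0.606, 0.114, 0.106], [0.609, 0.165, 0.119]]
0.12 0.128 86 [[0.571, 0.107, 0.12], [0.6, 0.108, 0.124], [0.609, 0.114, 0.128]]
0.128 0.145 792 [[0.572, 0.108, 0.129], [0.603, 0.115, 0.136], [0.61, 0.13, 0.143]]
0.145 0.16 267 [[0.598, 0.125, 0.146], [0.623, 0.131, 0.153], [0.623, 0.148, 0.16]]
0.16 0.17 1316 [[0.597, 0.125, 0.161], [0.611, 0.135, 0.169], [0.623, 0.146, 0.17]]
0.165 0.175 1605 [[0.597, 0.125, 0.166], [0.61, 0.135, 0.169], [0.623, 0.145, 0.171]]
hooktop [0.59614379 0.12476409 0.15817863] [0.62340618 0.14894176 0.17185166] ((609.7705688476562, 137.04522705078125), (24.52345085144043, 26.756736755371094), 88.38504028320312)
side rail 326 [ 0.526 -0.403  0.335] [ 0.639 -0.159  0.352] [0.47481096 0.71908913] [0.3366396  0.34311747 0.35040145]
side 0.06 638 [0.54  0.084 0.06 ] [0.66  0.193 0.07 ]
side 0.07 72 [0.546 0.095 0.07 ] [0.641 0.188 0.08 ]
side 0.08 85 [0.587 0.109 0.08 ] [0.622 0.175 0.089]
side 0.09 45 [0.57  0.111 0.09 ] [0.61  0.171 0.099]
side 0.1 54 [0.569 0.111 0.1  ] [0.609 0.169 0.11 ]
side 0.11 55 [0.57  0.111 0.111] 
[... 193 characters left out ...]
0.595 0.129 0.15 ] [0.623 0.151 0.16 ]
scene rail 622 [ 0.526 -0.406  0.335] [ 0.64  -0.175  0.352] [0.47495641 0.72739981] [0.33760567 0.34339394 0.35034262]
scene 0.06 781 [0.54  0.083 0.06 ] [0.66  0.193 0.07 ]
scene 0.07 105 [0.541 0.084 0.07 ] [0.659 0.183 0.08 ]
scene 0.08 131 [0.59  0.102 0.08 ] [0.625 0.17  0.09 ]
scene 0.09 45 [0.581 0.107 0.09 ] [0.621 0.167 0.099]
scene 0.1 52 [0.578 0.107 0.1  ] [0.614 0.166 0.11 ]
scene 0.11 45 [0.578 0.108 0.11 ] [0.614 0.165 0.12 ]
scene 0.12 42 [0.571 0.107 0.12 ] [0.612 0.167 0.13 ]
scene 0.13 70 [0.573 0.108 0.13 ] [0.615 0.168 0.14 ]
scene 0.14 12 [0.603 0.125 0.14 ] [0.625 0.148 0.149]
scene 0.15 23 [0.603 0.125 0.15 ] [0.627 0.148 0.159]
```

View pics/scene0_z1.png

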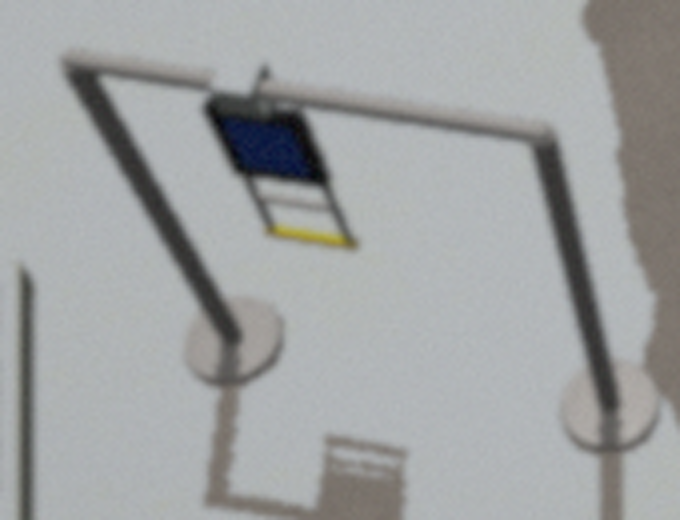

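```bash
python3 - <<'E'
import numpy as np,cv2
for n in("side","scene"):
    d=np.load(n+"0.npz");W=d["W"].reshape(-1,3);hsv=cv2.cvtColor(d["px"],cv2.COLOR_RGB2HSV).reshape(-1,3)
    q=W[(W[:,2]>.337)&(W[:,2]<.349)&(abs(W[:,0]-.58)<.15)&(abs(W[:,1]+.3)<.2)]
    for _ in range(4):
        l=cv2.fitLine((q[:,:2]).astype(np.float32),cv2.DIST_HUBER,0,.01,.01).ravel()
        r=(q[:,:2]-l[2:])@np.array([-l[1],l[0]]); q=q[abs(r)<.009]
    s=(q[:,:2]-l[2:])@l[:2]
    a,b=s.min(),s.max();print(n,"rail dir",l[:2],np.degrees(np.arctan2(l[0]*np.sign(l[1]),abs(l[1]))),"ends",l[2:]+a*l[:2],l[2:]+b*l[:2],"mid",l[2:]+(a+b)/2*l[:2],b-a)
    # hook of black frame: above rail
    h=W[(W[:,2]>.3465)&(W[:,2]<.36)&(abs(W[:,0]-.58)<.06)&(abs(W[:,1]+.307)<.05)]
    print("hook",len(h),h.min(0).round(3),h.mean(0).round(4),h.max(0).round(3),np.percentile(h[:,2],[50,90]))
    for nm,lo,hi in [("yel",(22,90,120),(36,255,255)),("blue",(108,130,30),(125,255,255))]:
        m=(cv2.inRange(hsv.reshape(400,640,3),lo,hi).ravel()>0)&(abs(W[:,0]-.58)<.05)&(abs(W[:,1]+.307)<.05)&(W[:,2]>.15)
        p=W[m];c=p.mean(0);u,sv,vt=np.linalg.svd(p-c)
        l=cv2.fitLine(p[:,:2].astype(np.float32),cv2.DIST_L2,0,.01,.01).ravel()
        print(nm,len(p),c.round(4),"normal",vt[2].round(3),"dirxy",l[:2],"z",np.percentile(p[:,2],[2,50,98]).round(4), "mid",((p.min(0)+p.max(0))/2).round(4))
d=np.load("wrist0.npz");W=d["W"].reshape(-1,3)
q=W[(abs(W[:,0]-.61)<.02)&(abs(W[:,1]-.138)<.03)&(W[:,2]>.165)]
b=W[(W[:,2]<.166)&(W[:,2]>.06)]
# flange top line, right flange y~.11
px=d["px"];
q=W[(W[:,2]>.128)&(W[:,2]<.142)&(W[:,1]<.119)&(W[:,0]<.6)&(W[:,0]>.565)]
print("flange line",np.polyfit(q[:,0],q[:,1],1),len(q))
# drawer liner normal edge
q=W[(W[:,2]>.078)&(W[:,2]<.092)&(W[:,0]>.5)&(W[:,1]<.12)&(W[:,1]>.02)]
print("wall",q.min(0),q.max(0),np.polyfit(q[:,0],q[:,1],1))
E
```

```text
side rail dir [0.43624043 0.89983016] 25.86425 ends [ 0.5263876  -0.40226642] [ 0.65443146 -0.13815121] mid [ 0.59040953 -0.27020882] 0.29351672427321857
hook 46 [ 0.551 -0.357  0.347] [ 0.5765 -0.3058  0.3496] [ 0.595 -0.26   0.352] [0.34976885 0.35125894]
yel 26 [ 0.5773 -0.3041  0.1791] normal [ 0.061  0.026 -0.998] dirxy [0.4145632  0.91002053] z [0.1754 0.1795 0.1817] mid [ 0.5768 -0.3062  0.1783]
blue 166 [ 0.5754 -0.3065  0.2806] normal [ 0.911 -0.411  0.016] dirxy [0.40958625 0.9122714 ] z [0.2554 0.2809 0.3084] mid [ 0.5745 -0.3041  0.2828]
scene rail dir [0.43321398 0.90129113] 25.671698 ends [ 0.53527738 -0.40461276] [ 0.66209505 -0.14077168] mid [ 0.59868621 -0.27269222] 0.2927367975395902
hook 113 [ 0.557 -0.354  0.347] [ 0.5806 -0.306   0.3493] [ 0.603 -0.269  0.353] [0.34946023 0.35120266]
yel 40 [ 0.581  -0.3065  0.1801] normal [-0.781  0.368  0.505] dirxy [0.4141275 0.9102189] z [0.1762 0.1802 0.184 ] mid [ 0.5812 -0.3068  0.1801]
blue 206 [ 0.5809 -0.3078  0.2801] normal [ 0.893 -0.45  -0.009] dirxy [0.45046645 0.89279336] z [0.2548 0.2805 0.3077] mid [ 0.5824 -0.3075  0.281 ]
flange line [-0.00746988  0.1142908 ] 231
wall [0.50002339 0.03837349 0.07800447] [0.8546774  0.11997428 0.09183929] [-0.09101073  0.13417053]
```

```bash
cat >> h.py <<'E'
def toolR(yaw,tilt):
    # tilt from vertical leaning forward; x=(-c,0,-s), y=(0,1,0), z=(s,0,-c)
    s,c=np.sin(np.radians(tilt)),np.cos(np.radians(tilt))
    B=np.array([[-c,0,s],[0,1,0],[-s,0,-c]])
    return R.from_euler('z',yaw,degrees=True).as_matrix()@B
def rel(pos,Rt,o=None):
    o=o or obs();R0=o["R"]
    s=R0.T@(np.array(pos)-o["eef_pos"])/.4
    r=R.from_matrix(R0.T@Rt).as_rotvec()/(2*np.pi)
    print("shift",s.round(4).tolist(),"turn",r.round(4).tolist(),"mm",np.linalg.norm(s)*400,"deg",np.linalg.norm(r)*360)
E
python3 - <<'E'
from h import *
Rt=toolR(0,40);rel([.599,.138,.0985]-Rt[:,2]*.09,Rt)
d=np.load("side0.npz")["W"].reshape(-1,3);q=d[(d[:,0]>.33)&(d[:,0]<.46)&(d[:,1]>.03)&(d[:,1]<.17)&(d[:,2]>.02)&(d[:,2]<.2)];print(q.min(0),q.max(0))
E
```

```text
shift [0.345, -0.3333, 0.1582] turn [-0.0871, -0.0871, -0.2388] mm 202.07344085280891 deg 96.73904789928832
[0.3428378  0.05804573 0.02018215] [0.43779973 0.15288087 0.14861056]
```

{"op": "play_rows", "data": {
  "motion": [
    [[0.17,-0.17,0],[-0.0871,-0.0871,-0.2388]],
    [[0.345,-0.333,0],[-0.0871,-0.0871,-0.2388]],
    [[0.345,-0.333,0],[-0.0871,-0.0871,-0.2388]],
    [[0.345,-0.333,0],[-0.0871,-0.0871,-0.2388]],
    [[0.345,-0.333,0],[-0.0871,-0.0871,-0.2388]],
    [[0.345,-0.333,0],[-0.0871,-0.0871,-0.2388]],
    [[0.345,-0.333,0],[-0.0871,-0.0871,-0.2388]],
    [[0.345,-0.333,0],[-0.0871,-0.0871,-0.2388]]
  ],
  "fingers": 85
}}

```text
t: 0.95
eef_pos: [0.541, 0.1387, 0.2308]
tool_rot: [0.259, 0.225, 0.939, 0.0]
contact_force: [-0.0, -0.2, -0.3]
gripper_width: 0.998
```

```bash
python3 - <<'E'
from h import *
o=obs();print(o["t"],o["eef_pos"],o["q"].round(2) if hasattr(o["q"],'round') else o["q"]);print(o["R"].round(2))
Rt=toolR(0,40);rel([.599,.138,.0985]-Rt[:,2]*.09,Rt,o)
E
```

```text
0.95 [0.54098654 0.13874135 0.23078826] [-0.47  0.12 -0.11  2.17  0.73  0.6  -0.05]
[[-0.76  0.42  0.49]
 [ 0.42  0.9  -0.12]
 [-0.49  0.12 -0.87]]
shift [0.0761, -0.0201, 0.1375] turn [-0.0247, -0.0249, -0.068] mm 63.348809811650796 deg 27.553606648711604
```

{"op": "play_rows", "data": {
  "motion": [
    [[0,0,0],[-0.0247,-0.0249,-0.068]],
    [[0.03,-0.01,0.06],[-0.0247,-0.0249,-0.068]],
    [[0.0761,-0.0201,0.1375],[-0.0247,-0.0249,-0.068]],
    [[0.0761,-0.0201,0.1375],[-0.0247,-0.0249,-0.068]],
    [[0.0761,-0.0201,0.1375],[-0.0247,-0.0249,-0.068]],
    [[0.0761,-0.0201,0.1375],[-0.0247,-0.0249,-0.068]]
  ]
}}

```text
t: 1.55
eef_pos: [0.5391, 0.1369, 0.165]
tool_rot: [0.34, -0.001, 0.94, -0.001]
contact_force: [-0.1, -0.7, -0.5]
gripper_width: 0.996
```

```bash
python3 - <<'E'
from h import *
o=obs();print(o["t"],o["eef_pos"],o["q"]);print(o["R"].round(3))
c=cam("wrist","pics/w1.png");np.savez("w1.npz",W=c["W"],px=c["pixels"])
cam("side","pics/s1.png")
Rt=toolR(0,40);rel([.599,.138,.0985],Rt,o)
W=c["W"].reshape(-1,3)
q=W[(abs(W[:,0]-.59)<.05)&(abs(W[:,1]-.138)<.04)&(W[:,2]>.095)&(W[:,2]<.18)]
for lo in np.arange(.09,.175,.01):
    r=q[(q[:,2]>lo)&(q[:,2]<lo+.01)]
    if len(r)>5: print(round(lo,3),len(r),np.percentile(r,[1,50,99],axis=0).round(4)[:, :2].tolist())
E
```

```text
1.55 [0.53913972 0.13685988 0.16504364] [-0.49826655  0.19578478 -0.07650731  2.39262061  1.72352597  0.37210488
 -0.61212413]
[[-0.769 -0.002  0.64 ]
 [-0.003  1.    -0.001]
 [-0.64  -0.003 -0.769]]
shift [-0.0086, 0.0031, 0.2236] turn [-0.0002, -0.0006, 0.0005] mm 89.51317686053136 deg 0.29735135412227026
0.09 374 [[0.5681, 0.1097], [0.6016, 0.1381], [0.6036, 0.1677]]
0.1 781 [[0.568, 0.1094], [0.6017, 0.139], [0.6037, 0.1678]]
0.11 833 [[0.5679, 0.1095], [0.6016, 0.1382], [0.6037, 0.1677]]
0.12 815 [[0.5679, 0.1093], [0.6009, 0.139], [0.6035, 0.1679]]
0.13 984 [[0.5686, 0.1086], [0.5989, 0.1382], [0.6079, 0.1677]]
0.14 357 [[0.5949, 0.1263], [0.5963, 0.1382], [0.5976, 0.1493]]
0.15 396 [[0.5948, 0.1261], [0.5962, 0.1382], [0.5977, 0.1498]]
0.16 682 [[0.5946, 0.1261], [0.5969, 0.1375], [0.6207, 0.1495]]
```

View pics/w1.png

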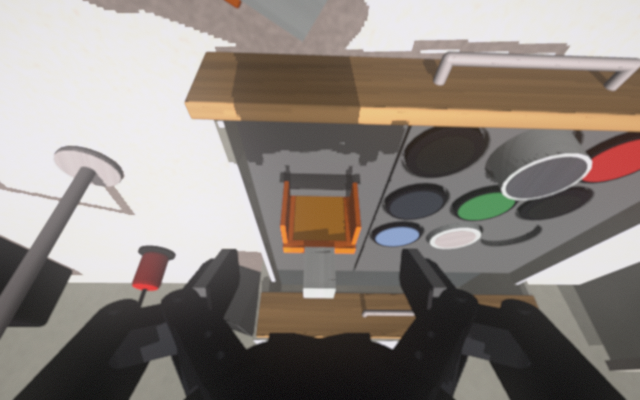

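View pics/s1.png

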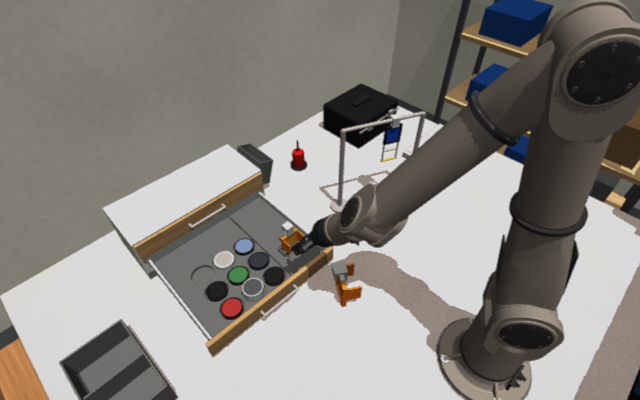

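The wrist picture shows the frame upright at (320,210), centred between the jaws, with the flanges at columns 285 and 357. Approaching along the tool axis.

{"op": "play_rows", "data": {
  "motion": [
    [[-0.009,0.003,0.05],[0,0,0]],
    [[-0.009,0.004,0.11],[0,0,0]],
    [[-0.009,0.004,0.16],[0,0,0]],
    [[-0.009,0.004,0.2],[0,0,0]],
    [[-0.009,0.004,0.223],[0,0,0]],
    [[-0.009,0.004,0.223],[0,0,0]]
  ]
}}

```text
t: 2.25
eef_pos: [0.6023, 0.1389, 0.1015]
tool_rot: [0.342, 0.003, 0.94, -0.0]
contact_force: [-0.6, 0.3, 0.7]
gripper_width: 0.997
```

```bash
python3 - <<'E'
from h import *
o=obs();print(o["t"],o["eef_pos"],o["q"],o["contact_force"])
c=cam("wrist","pics/w2.png")
Rt=toolR(0,40);rel([.599,.1383,.0985],Rt,o)
E
```

```text
2.25 [0.60232622 0.13888032 0.10147387] [-0.37708731  0.41684413 -0.13347967  2.29803385  2.08791876  0.41558689
 -0.92315576] [-0.58855368  0.29402827  0.72729849]
shift [0.0111, -0.0015, 0.0004] turn [-0.0004, -0.0, -0.0008] mm 4.499376323359852 deg 0.32288111554525223
```

View pics/w2.png

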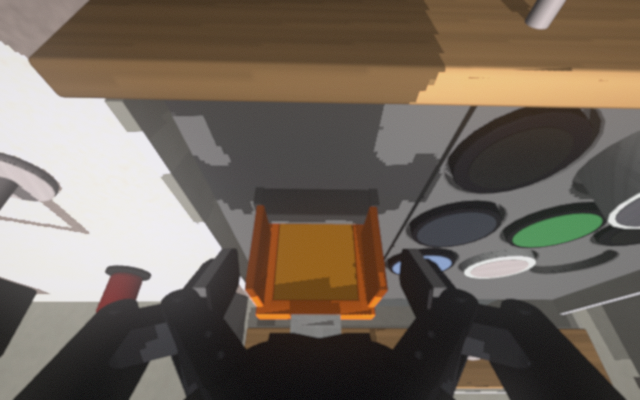

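The pads straddle the flanges, about centred (columns 258 and 375). Closing.

{"op": "play_rows", "data": {
  "motion": [
    [[0.01,-0.001,0],[0,0,0]],
    [[0.01,-0.001,0],[0,0,0]],
    [[0.01,-0.001,0],[0,0,0]],
    [[0.01,-0.001,0],[0,0,0]],
    [[0.01,-0.001,0],[0,0,0]],
    [[0.01,-0.001,0],[0,0,0]],
    [[0.01,-0.001,0],[0,0,0]],
    [[0.01,-0.001,0],[0,0,0]]
  ],
  "fingers": 45,
  "grip_force": 45
}}

```text
t: 3.1
eef_pos: [0.5986, 0.1387, 0.0999]
tool_rot: [0.342, 0.002, 0.94, -0.0]
contact_force: [-5.2, -1.3, 6.8]
gripper_width: 0.695
```

```bash
python3 - <<'E'
from h import *
o=obs();print(o["t"],o["eef_pos"],o["gripper_width"],o["contact_force"])
rel(np.array(o["eef_pos"])+[0,0,.13],o["R"],o)
E
```

```text
3.1 [0.59861316 0.13865141 0.09986683] 0.6949189929363708 [-5.1887693  -1.27139981  6.83889661]
shift [-0.2091, 0.0004, -0.2488] turn [0.0, 0.0, 0.0] mm 130.0 deg 0.0
```

{"op": "play_rows", "data": {
  "motion": [
    [[-0.02,0,-0.025],[0,0,0]],
    [[-0.06,0,-0.07],[0,0,0]],
    [[-0.11,0,-0.13],[0,0,0]],
    [[-0.16,0,-0.19],[0,0,0]],
    [[-0.209,0,-0.249],[0,0,0]],
    [[-0.209,0,-0.249],[0,0,0]],
    [[-0.209,0,-0.249],[0,0,0]]
  ]
}}

```text
t: 3.8
eef_pos: [0.599, 0.1391, 0.2319]
tool_rot: [0.344, 0.003, 0.939, 0.001]
contact_force: [0.3, 0.2, -2.0]
gripper_width: 0.696
```

```bash
python3 - <<'E'
from h import *
o=obs();print(o["t"],o["eef_pos"],o["q"].round(2),o["gripper_width"],o["contact_force"])
c=cam("wrist","pics/w3.png");np.savez("w3.npz",W=c["W"],px=c["pixels"])
cam("side","pics/s3.png")
W=c["W"].reshape(-1,3);e=o["eef_pos"];
q=(W-e)@o["R"]  # tool coords
m=(abs(W[:,0]-.605)<.06)&(abs(W[:,1]-.138)<.05)&(W[:,2]>.2)&(W[:,2]<.32)
q=W[m]
for lo in np.arange(.19,.31,.01):
    r=q[(q[:,2]>lo)&(q[:,2]<lo+.01)]
    if len(r)>5: print(round(lo,3),len(r),np.percentile(r,[1,50,99],axis=0).round(4)[:, :2].tolist(),r[:,2].max())
E
```

```text
3.8 [0.59900961 0.13907535 0.23190861] [-0.56  0.15  0.07  2.23  1.19  0.32 -0.  ] 0.6960395766278008 [ 0.32326922  0.17973772 -1.95274761]
0.2 1442 [[0.5994, 0.1104], [0.6013, 0.1397], [0.6049, 0.1688]] 0.20999873830619786
0.21 1357 [[0.5994, 0.1111], [0.6035, 0.1396], [0.6052, 0.1682]] 0.21999860987682068
0.22 1770 [[0.5698, 0.1111], [0.6033, 0.1396], [0.6052, 0.1692]] 0.22999265073110767
0.23 2354 [[0.5697, 0.101], [0.6027, 0.1402], [0.6051, 0.1789]] 0.2399956423625506
0.24 3022 [[0.5695, 0.0977], [0.6011, 0.1396], [0.6051, 0.1822]] 0.2499998805236664
0.25 3625 [[0.5603, 0.0984], [0.5999, 0.1401], [0.6051, 0.1816]] 0.25999975960121097
0.26 5091 [[0.5513, 0.089], [0.576, 0.136], [0.6085, 0.1866]] 0.2699982691936647
0.27 3143 [[0.5461, 0.0882], [0.5581, 0.1083], [0.5988, 0.1877]] 0.2799989060808761
0.28 705 [[0.5451, 0.0881], [0.5643, 0.09], [0.5706, 0.1878]] 0.2899962373912133
0.29 203 [[0.5465, 0.088], [0.5593, 0.0884], [0.5646, 0.0894]] 0.29757034452731607
```

View pics/w3.png

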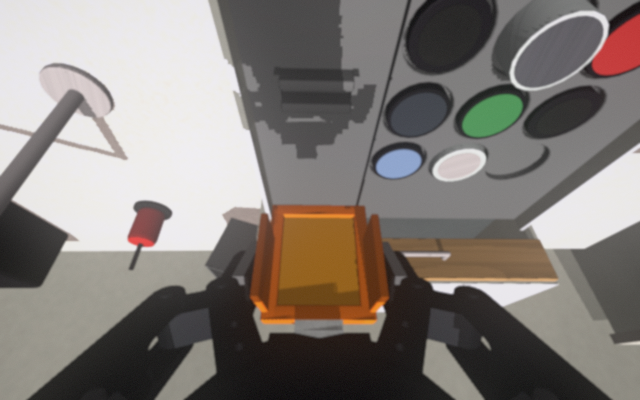

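View pics/s3.png

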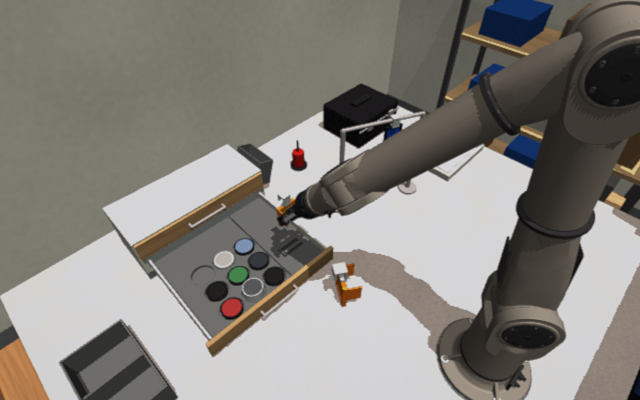

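The frame is lifted cleanly: the slot is empty and the frame sits square in the jaws. Moving toward the rail in two stages.

```bash
python3 - <<'E'
from h import *
o=obs();rel([.53,-.08,.23],toolR(-12,40),o)
E
```

```text
shift [0.1268, -0.5466, -0.1094] turn [0.021, -0.0, 0.0249] mm 228.67175238209447 deg 11.723565879668346
```

{"op": "play_rows", "data": {
  "motion": [
    [[0.02,-0.07,-0.015],[0.003,0,0.003]],
    [[0.04,-0.17,-0.035],[0.006,0,0.007]],
    [[0.065,-0.28,-0.055],[0.01,0,0.012]],
    [[0.09,-0.39,-0.078],[0.015,0,0.018]],
    [[0.11,-0.48,-0.096],[0.018,0,0.022]],
    [[0.127,-0.547,-0.109],[0.021,0,0.025]],
    [[0.127,-0.547,-0.109],[0.021,0,0.025]]
  ]
}}

```text
t: 4.6
eef_pos: [0.5272, -0.0843, 0.2277]
tool_rot: [0.338, 0.102, 0.935, -0.038]
contact_force: [-0.0, -0.9, -1.8]
gripper_width: 0.701
```

```bash
python3 - <<'E'
from h import *
o=obs();print(o["q"].round(2))
xu=np.array([np.cos(np.radians(-25.5)),np.sin(np.radians(-25.5)),0])
Rz=R.from_euler('z',-25.5,degrees=True).as_matrix()
seat=np.array([.579,-.3065,.2065])-.07*xu
t=seat-Rz@[.0104,0,.064];print(t);rel(t,toolR(-25.5,40),o)
E
```

```text
[-0.33 -0.01  0.26  2.42  1.25  0.2   0.11]
[ 0.50643214 -0.27188691  0.1425    ]
shift [0.0981, -0.4688, 0.1963] turn [0.0231, -0.0006, 0.028] mm 207.03259563448424 deg 13.057731443412289
```

{"op": "play_rows", "data": {
  "motion": [
    [[0.013,-0.06,0.025],[0.003,0,0.004]],
    [[0.03,-0.15,0.06],[0.007,0,0.009]],
    [[0.054,-0.26,0.112],[0.012,0,0.015]],
    [[0.074,-0.36,0.155],[0.018,0,0.022]],
    [[0.09,-0.43,0.188],[0.022,0,0.026]],
    [[0.097,-0.467,0.202],[0.023,-0.0006,0.028]],
    [[0.097,-0.467,0.202],[0.023,-0.0006,0.028]]
  ]
}}

```text
t: 5.3
eef_pos: [0.5106, -0.2581, 0.1454]
tool_rot: [0.332, 0.204, 0.918, -0.075]
contact_force: [1.1, -0.9, -1.5]
gripper_width: 0.696
```

```bash
python3 - <<'E'
from h import *
o=obs();print(o["q"].round(2),o["eef_pos"]);print(o["R"].round(3),toolR(-25.5,40).round(3))
for n in ("wrist","side","scene"):
    c=cam(n,f"pics/{n}4.png");np.savez(n+"4.npz",W=c["W"],px=c["pixels"])
E
```

```text
[ 0.52  0.26 -0.23  2.39  2.5   0.23 -1.02] [ 0.51062462 -0.25807276  0.14544896]
[[-0.696  0.424  0.579]
 [ 0.324  0.905 -0.274]
 [-0.64  -0.003 -0.768]] [[-0.691  0.431  0.58 ]
 [ 0.33   0.903 -0.277]
 [-0.643  0.    -0.766]]
```

View pics/wrist4.png

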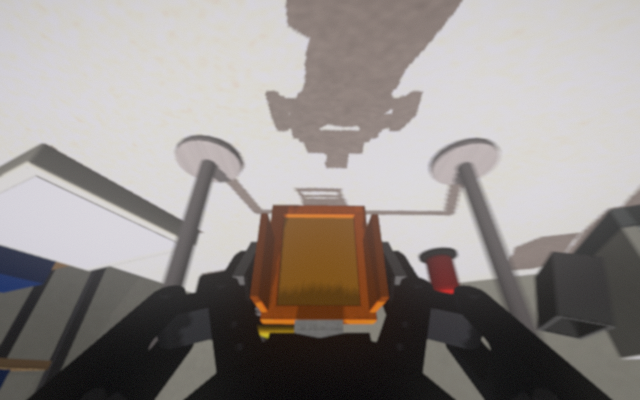

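View pics/side4.png

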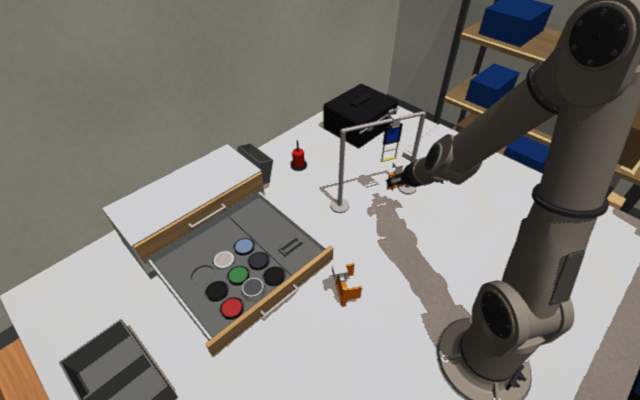

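View pics/scene4.png

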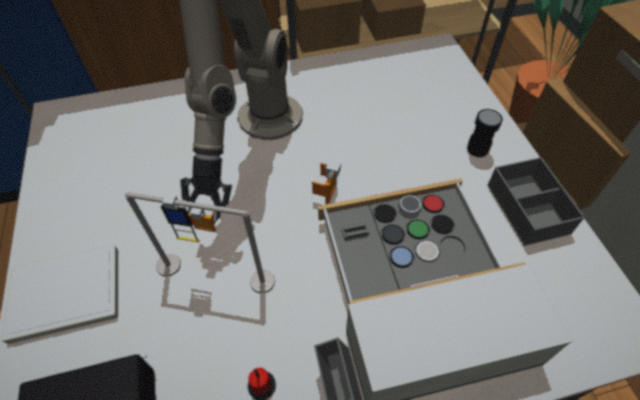

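Nothing is touched. The scene view shows the gripper on the robot side of the rail, with the frame about 15 mm left of the loop. Correcting to the standoff pose.

```bash
cat >> h.py <<'E'
YAW=-25.5
BAR=np.array([.579,-.3065,.179])
Rz=R.from_euler('z',YAW,degrees=True).as_matrix()
SOFF=np.array([.0104,0,.064]) # seat - TCP, frame axes at tilt 40
def tcp_for(seat_rel): # seat relative to bar centre in upper axes
    return BAR+Rz@np.array(seat_rel)-Rz@SOFF
def seat_now(o):
    # frame attitude = tool * B^T
    Rf=o["R"]@toolR(0,40).T
    return Rz.T@(np.array(o["eef_pos"])+Rf@SOFF-BAR),Rf
E
python3 - <<'E'
from h import *
o=obs();print(o["eef_pos"],seat_now(o)[0])
rel(tcp_for([-.06,0,.0275]),toolR(YAW,40),o)
E
```

```text
[ 0.50755971 -0.26233448  0.14440683] [-0.07272358  0.00935137  0.02934496]
shift [-0.0221, -0.0226, 0.0247] turn [-0.0008, -0.0009, 0.0001] mm 16.063944933757 deg 0.44981222229458606
```

{"op": "play_rows", "data": {
  "motion": [
    [[-0.022,-0.0226,0.0247],[-0.0008,-0.0009,0]],
    [[-0.022,-0.0226,0.0247],[-0.0008,-0.0009,0]],
    [[-0.022,-0.0226,0.0247],[-0.0008,-0.0009,0]],
    [[-0.022,-0.0226,0.0247],[-0.0008,-0.0009,0]]
  ]
}}

```text
t: 5.85
eef_pos: [0.5157, -0.2742, 0.1423]
tool_rot: [0.333, 0.206, 0.917, -0.075]
contact_force: [-1.0, -0.5, -1.9]
gripper_width: 0.696
```

```bash
python3 - <<'E'
from h import *
o=obs();s,Rf=seat_now(o);print(o["t"],o["eef_pos"],s.round(4),R.from_matrix(Rf).as_euler('zyx',degrees=True),o["joint_vel"].round(3))
for n in ("wrist","side","scene"):
    c=cam(n,f"pics/{n}5.png");np.savez(n+"5.npz",W=c["W"],px=c["pixels"])
    bx=dict(wrist=(220,240,420,360),side=(350,100,450,220),scene=(150,170,250,260))[n]
    cv2.imwrite(f"pics/{n}5z.png",cv2.resize(c["pixels"][bx[1]:bx[3],bx[0]:bx[2],::-1],None,fx=5 if n!="wrist" else 4,fy=5 if n!="wrist" else 4,interpolation=cv2.INTER_CUBIC))
    W=c["W"].reshape(-1,3); L=(W-BAR)@Rz
    hsv=cv2.cvtColor(c["pixels"],cv2.COLOR_RGB2HSV)
    m=(cv2.inRange(hsv,(22,90,100),(36,255,255)).ravel()>0)&(abs(L[:,0])<.02)&(abs(L[:,1])<.05)&(abs(L[:,2])<.02)
    p=L[m]
    if len(p): print(n,"bar",len(p),np.percentile(p,[2,50,98],axis=0).round(4).tolist())
    p=L[(L[:,0]>-.085)&(L[:,0]<-.035)&(abs(L[:,1])<.03)&(L[:,2]>.0)&(L[:,2]<.06)]
    if len(p): print(n,"hook",len(p),np.percentile(p,[2,50,98],axis=0).round(4).tolist())
    t=p[p[:,2]>.028] if len(p) else p
    if len(t): print(n,"hooktop",len(t),np.percentile(t,[2,50,98],axis=0).round(4).tolist())
E
```

```text
5.85 [ 0.51567022 -0.27423556  0.14229557] [-0.0606  0.0019  0.0273] [-2.53421701e+01  5.62341478e-02  2.11002143e-02] [ 0.002 -0.003  0.002 -0.002  0.006  0.004 -0.003]
wrist hook 809 [[-0.0737, -0.0223, 0.0], [-0.0723, 0.0018, 0.0033], [-0.062, 0.0211, 0.0073]]
side bar 25 [[-0.0067, -0.0238, -0.0034], [-0.003, 0.0023, 0.0009], [0.0017, 0.025, 0.0032]]
side hook 111 [[-0.0742, -0.0095, 0.0004], [-0.0685, 0.0062, 0.0225], [-0.0462, 0.0263, 0.0353]]
side hooktop 45 [[-0.0717, -0.0095, 0.0288], [-0.0603, 0.0034, 0.0316], [-0.0462, 0.015, 0.0354]]
scene bar 42 [[-0.002, -0.0214, -0.0023], [0.0022, 0.0029, 0.0007], [0.0046, 0.0262, 0.0052]]
scene hook 147 [[-0.0697, -0.007, 0.001], [-0.0577, 0.0079, 0.0298], [-0.0433, 0.0201, 0.0344]]
scene hooktop 81 [[-0.0697, -0.0082, 0.0286], [-0.0574, 0.0049, 0.0323], [-0.0436, 0.0152, 0.0348]]
```

View pics/wrist5z.png

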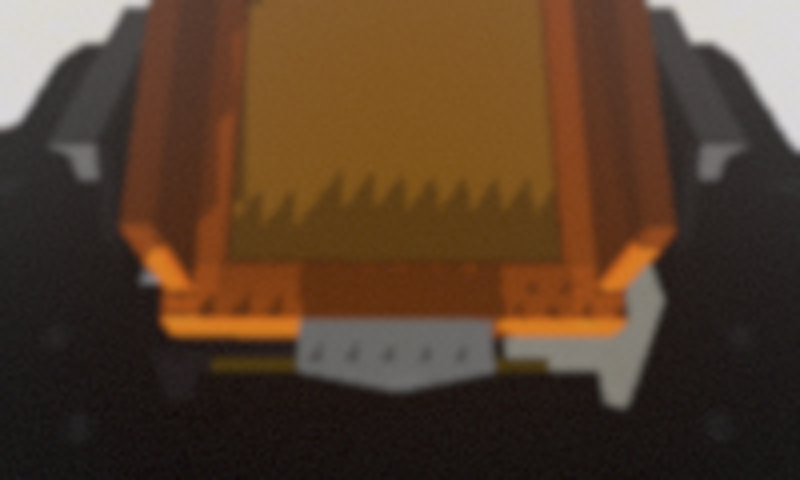

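View pics/side5z.png

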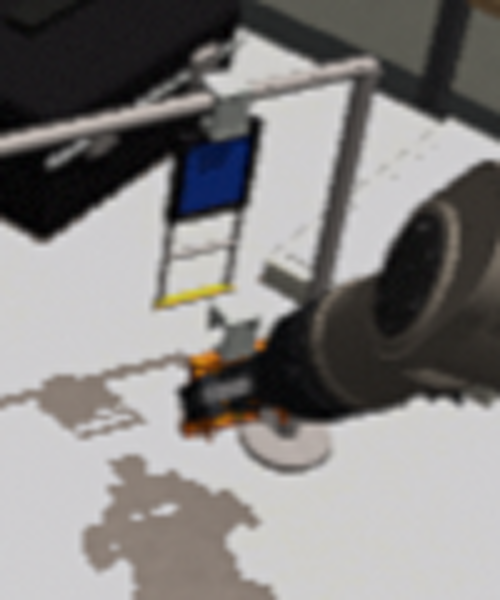

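View pics/scene5z.png

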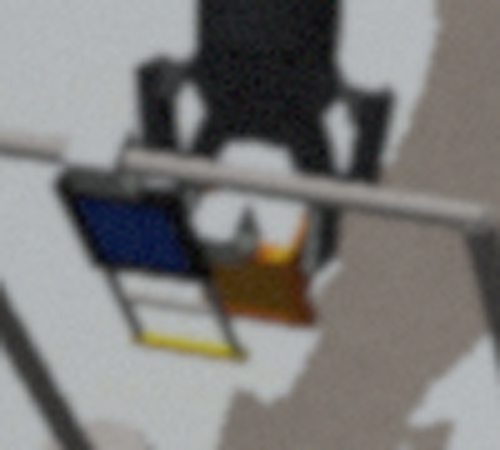

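Hook and bar are aligned within about 2 mm in y, and the heights agree with the model: the hook top measures about 32 mm above the bar centre, so the tip should clear the bar and the crossbar by about 5 mm each. Inserting horizontally.

```bash
python3 - <<'E'
from h import *
o=obs();print(seat_now(o)[0])
rel(tcp_for([-.03,.001,.0275]),toolR(YAW,40),o)
rel(tcp_for([0.000,.001,.0275]),toolR(YAW,40),o)
E
```

```text
[-0.06031175  0.00128337  0.02765696]
shift [-0.0578, -0.0007, 0.049] turn [0.0002, -0.0, 0.0003] mm 30.31974706903392 deg 0.11939120498470088
shift [-0.1153, -0.0009, 0.0972] turn [0.0002, -0.0, 0.0003] mm 60.319093484035676 deg 0.11939120498470088
```

{"op": "play_rows", "data": {
  "motion": [
    [[-0.012,-0.0005,0.01],[0,0,0]],
    [[-0.03,-0.0007,0.025],[0,0,0]],
    [[-0.047,-0.0007,0.04],[0,0,0]],
    [[-0.058,-0.0007,0.049],[0,0,0]],
    [[-0.058,-0.0007,0.049],[0,0,0]],
    [[-0.058,-0.0007,0.049],[0,0,0]]
  ]
}}

```text
t: 6.6
eef_pos: [0.543, -0.2882, 0.1423]
tool_rot: [0.333, 0.206, 0.917, -0.075]
contact_force: [-0.4, 0.4, -1.7]
gripper_width: 0.697
```

```bash
cat > look.py <<'E'
from h import *
import sys
k=sys.argv[1]
o=obs();s,Rf=seat_now(o);print(o["t"],s.round(4),R.from_matrix(Rf).as_euler('zyx',degrees=True).round(2),o["contact_force"],o["gripper_width"])
ims=[]
for n in ("wrist","side","scene"):
    c=cam(n)
    bx=dict(wrist=(220,240,420,360),side=(350,100,450,220),scene=(150,170,250,260))[n]
    ims.append(cv2.resize(c["pixels"][bx[1]:bx[3],bx[0]:bx[2],::-1],(400,240) if n=="wrist" else ((400,480) if n=="side" else (400,360)),interpolation=cv2.INTER_CUBIC))
    W=c["W"].reshape(-1,3); L=(W-BAR)@Rz
    hsv=cv2.cvtColor(c["pixels"],cv2.COLOR_RGB2HSV)
    m=(cv2.inRange(hsv,(22,90,100),(36,255,255)).ravel()>0)&(abs(L[:,0])<.04)&(abs(L[:,1])<.05)&(abs(L[:,2])<.03)
    p=L[m]
    if len(p): print(n,"bar",len(p),np.percentile(p,[2,50,98],axis=0).round(4).tolist())
cv2.imwrite(f"pics/L{k}.png",np.hstack([ims[1],np.vstack([ims[2],ims[0]])[:480]]) if 0 else np.hstack([ims[1],np.vstack([cv2.resize(ims[2],(400,270)),cv2.resize(ims[0],(400,210))])]))
E
python3 look.py 6; python3 -c "
from h import *
o=obs();rel(tcp_for([0.0,.001,.0275]),toolR(YAW,40),o)"
```

```text
6.6 [-0.03    0.0011  0.0273] [-25.39   0.04  -0.  ] [-0.43626333  0.3589738  -1.6787359 ] 0.6974903752158593
wrist bar 258 [[-0.0067, -0.03, -0.0025], [-0.0055, -0.0177, -0.0008], [-0.0038, 0.0277, 0.0009]]
side bar 13 [[-0.0176, 0.0059, -0.0029], [-0.0026, 0.0154, 0.0009], [0.0018, 0.0266, 0.0168]]
scene bar 55 [[-0.0257, -0.0227, -0.0039], [0.0019, 0.0058, 0.0001], [0.0054, 0.0296, 0.0043]]
shift [-0.0586, 0.0, 0.0484] turn [0.0001, -0.0001, 0.0003] mm 30.399667839577788 deg 0.12349418066808106
```

View pics/L6.png

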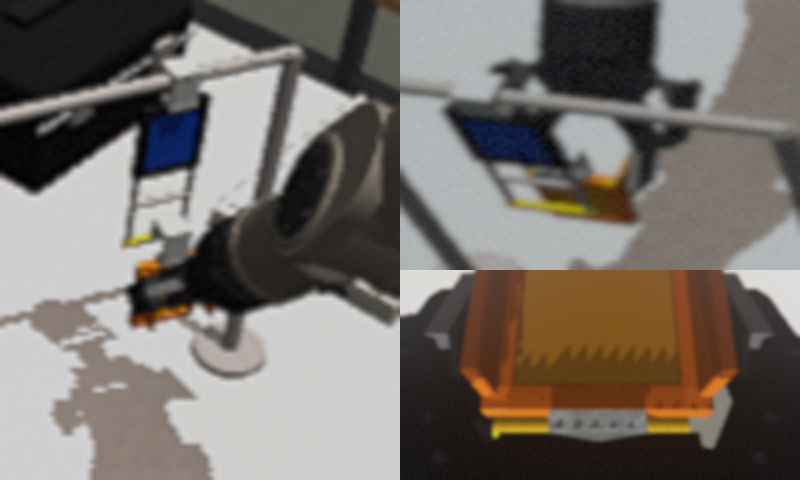

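Wrist depth puts the bar centre at y≈-1 mm, z≈-1 mm and x≈-1.5 mm of my estimate, which agrees. Nothing is touching yet. Inserting the rest of the way.

{"op": "play_rows", "data": {
  "motion": [
    [[-0.012,-0.003,0.01],[0,0,0]],
    [[-0.025,-0.005,0.021],[0,0,0]],
    [[-0.04,-0.005,0.033],[0,0,0]],
    [[-0.05,-0.005,0.042],[0,0,0]],
    [[-0.058,-0.005,0.048],[0,0,0]],
    [[-0.058,-0.005,0.048],[0,0,0]],
    [[-0.058,-0.005,0.048],[0,0,0]]
  ]
}}

```text
t: 7.45
eef_pos: [0.5688, -0.3026, 0.1423]
tool_rot: [0.333, 0.206, 0.917, -0.075]
contact_force: [0.9, -0.5, -2.6]
gripper_width: 0.697
```

```bash
python3 look.py 7; python3 -c "
from h import *
o=obs();rel(tcp_for([-0.001,-.001,.0075]),toolR(YAW,40),o)"
```

```text
7.45 [-0.0004 -0.0009  0.0273] [-2.538e+01  7.000e-02  1.000e-02] [ 0.93194587 -0.51764352 -2.57010958] 0.6974907278625851
wrist bar 285 [[0.0006, -0.0298, 0.0003], [0.0027, -0.014, 0.0013], [0.0054, 0.0289, 0.0024]]
side bar 8 [[-0.0008, -0.0182, -0.0028], [0.0042, 0.0199, 0.0004], [0.0075, 0.0287, 0.0042]]
scene bar 30 [[0.0019, -0.0247, -0.0036], [0.0087, 0.0144, -0.0003], [0.0122, 0.0265, 0.0145]]
shift [0.0325, 0.0001, 0.0375] turn [0.0001, -0.0002, 0.0003] mm 19.845557357396675 deg 0.13415662337961665
```

View pics/L7.png

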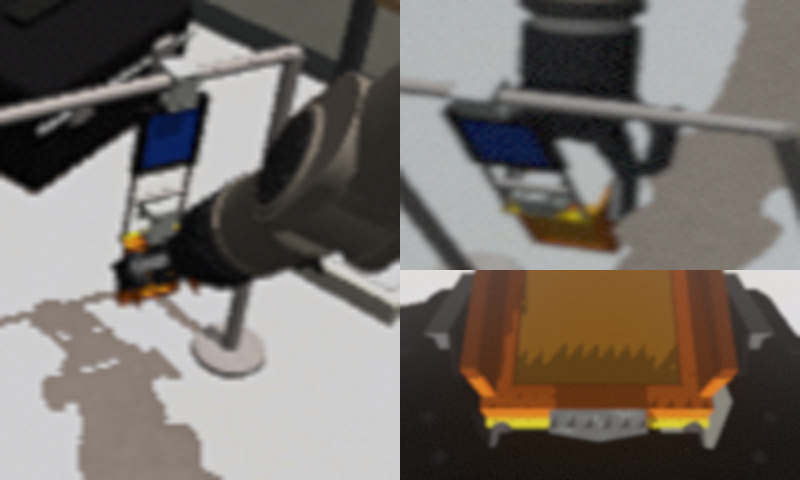

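The bar has moved about 7 mm away from the robot, so something touched it or it is swinging. I'll hold still and look again before lowering.

{"op": "play_rows", "data": {
  "motion": [
    [[0,0,0],[0,0,0]],
    [[0,0,0],[0,0,0]],
    [[0,0,0],[0,0,0]]
  ]
}}

```text
t: 7.9
eef_pos: [0.5685, -0.3026, 0.1423]
tool_rot: [0.333, 0.206, 0.917, -0.075]
contact_force: [-0.0, 0.1, -1.7]
gripper_width: 0.695
```

```bash
python3 look.py 8; python3 - <<'E'
from h import *
a=[]
for n,bx in dict(side=(365,110,415,190),scene=(155,190,215,240)).items():
    c=cam(n);a.append(cv2.resize(c["pixels"][bx[1]:bx[3],bx[0]:bx[2],::-1],(375,600) if n=="side" else (425,354),interpolation=cv2.INTER_CUBIC))
    L=(c["W"].reshape(-1,3)-BAR)@Rz;hsv=cv2.cvtColor(c["pixels"],cv2.COLOR_RGB2HSV)
    m=(cv2.inRange(hsv,(108,130,30),(125,255,255)).ravel()>0)&(abs(L[:,0])<.05)&(abs(L[:,1])<.05)&(L[:,2]>.04)
    p=L[m];print(n,"blue",np.polyfit(p[:,2],p[:,0],1),p.mean(0).round(4))
    d=np.load(n+"0.npz");L=(d["W"].reshape(-1,3)-BAR)@Rz;hsv=cv2.cvtColor(d["px"],cv2.COLOR_RGB2HSV)
    m=(cv2.inRange(hsv,(108,130,30),(125,255,255)).ravel()>0)&(abs(L[:,0])<.05)&(abs(L[:,1])<.05)&(L[:,2]>.04)
    p=L[m];print(n,"blue0",np.polyfit(p[:,2],p[:,0],1),p.mean(0).round(4))
cv2.imwrite("pics/z8.png",np.hstack([a[0],np.vstack([a[1],np.zeros((246,425,3),np.uint8)])]))
E
```

```text
7.9 [-0.0007 -0.001   0.0273] [-2.538e+01  7.000e-02  1.000e-02] [-0.02414705  0.12554925 -1.7478237 ] 0.6946262674312824
wrist bar 270 [[0.0004, -0.0298, 0.0003], [0.0025, 0.0136, 0.0013], [0.0054, 0.029, 0.0022]]
side bar 8 [[-0.0095, -0.0087, -0.0014], [0.0031, 0.0199, 0.0011], [0.0058, 0.0265, 0.013]]
scene bar 35 [[-0.0032, -0.0241, -0.0037], [0.0082, 0.0181, 0.0], [0.0122, 0.0296, 0.015]]
side blue [-0.05220372  0.00418636] [-0.0011 -0.0011  0.1019]
side blue0 [-0.01723763 -0.00149423] [-0.0032 -0.0015  0.1016]
scene blue [-0.02828117  0.00755382] [ 0.0047 -0.0012  0.1011]
scene blue0 [0.01052551 0.00120828] [ 0.0023 -0.0003  0.1011]
```

View pics/z8.png

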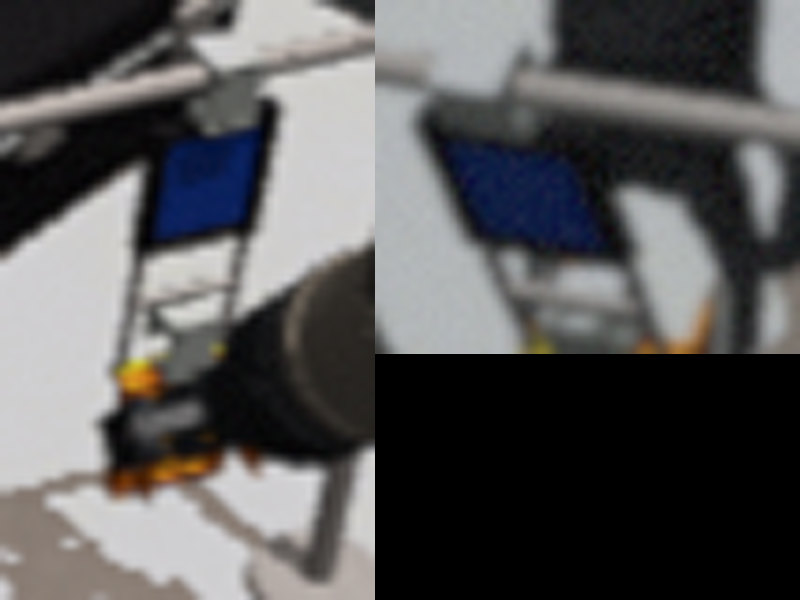

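The loop is held out statically by about 5 mm. The geometry explains it: the plate's top edge, 28 mm below the seat, is level with the bar and nudges it lightly. Lowering puts the plate under the bar, so the bar swings back before the tip comes down behind it. Lowering slowly by 6 mm.

{"op": "play_rows", "data": {
  "motion": [
    [[0.0016,0,0.0019],[0,0,0]],
    [[0.0032,0,0.0038],[0,0,0]],
    [[0.0048,0,0.0057],[0,0,0]],
    [[0.0064,0,0.0077],[0,0,0]],
    [[0.008,0,0.0096],[0,0,0]],
    [[0.0096,0,0.0115],[0,0,0]],
    [[0.0096,0,0.0115],[0,0,0]],
    [[0.0096,0,0.0115],[0,0,0]]
  ]
}}

```text
t: 8.95
eef_pos: [0.5686, -0.3027, 0.1363]
tool_rot: [0.333, 0.206, 0.917, -0.075]
contact_force: [-0.7, -0.3, -1.0]
gripper_width: 0.697
```

```bash
python3 look.py 9
```

```text
8.95 [-0.0006 -0.001   0.0213] [-2.539e+01  7.000e-02  1.000e-02] [-0.68920976 -0.26336288 -1.04793422] 0.6973059041291793
wrist bar 112 [[-0.0007, -0.0302, -0.0025], [0.001, -0.0254, -0.0007], [0.0033, 0.0289, 0.0017]]
side bar 10 [[0.0022, 0.0048, -0.0027], [0.0048, 0.0179, -0.0002], [0.007, 0.0258, 0.0051]]
scene bar 30 [[-0.0014, -0.0248, -0.0071], [0.0085, 0.0131, 0.0005], [0.0136, 0.0259, 0.0147]]
```

View pics/L9.png

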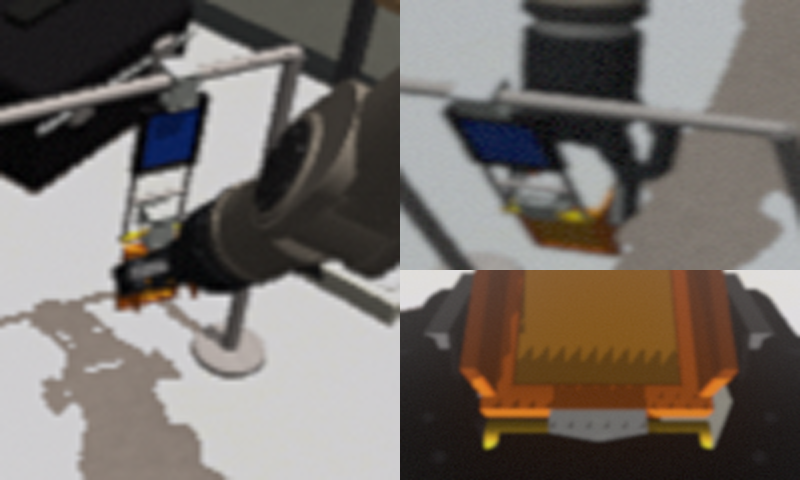

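{"op": "play_rows", "data": {
  "motion": [
    [[0.0016,0,0.0019],[0,0,0]],
    [[0.0032,0,0.0038],[0,0,0]],
    [[0.0032,0,0.0038],[0,0,0]],
    [[0.0032,0,0.0038],[0,0,0]],
    [[0.0032,0,0.0038],[0,0,0]]
  ]
}}

```text
t: 9.6
eef_pos: [0.5686, -0.3027, 0.1344]
tool_rot: [0.333, 0.206, 0.917, -0.075]
contact_force: [1.3, 0.1, -1.8]
gripper_width: 0.701
```

```bash
python3 look.py 10
```

```text
9.6 [-0.0005 -0.001   0.0194] [-25.39   0.06   0.  ] [ 1.26599605  0.07650066 -1.78469732] 0.7007254014385361
wrist bar 48 [[-0.0005, -0.0304, -0.0024], [0.0007, -0.028, -0.0009], [0.002, 0.0287, 0.0002]]
side bar 12 [[-0.0016, -0.0189, -0.0026], [0.0042, 0.0178, 0.0013], [0.0069, 0.0273, 0.0055]]
scene bar 31 [[-0.0027, -0.0246, -0.0103], [0.0083, 0.014, -0.0008], [0.0129, 0.0279, 0.0125]]
```

View pics/L10.png

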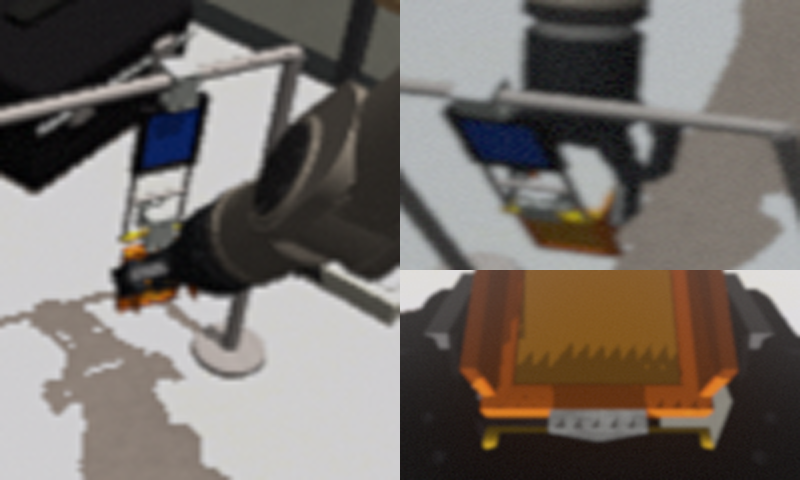

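The bar is still held slightly forward, plausibly by friction on the rail, and the plate edge should now be below it. I'll move forward 4 mm to centre the hook over it, and see whether the bar follows.

{"op": "play_rows", "data": {
  "motion": [
    [[-0.002,0,0.0016],[0,0,0]],
    [[-0.004,0,0.0032],[0,0,0]],
    [[-0.006,0,0.0049],[0,0,0]],
    [[-0.0077,0,0.0064],[0,0,0]],
    [[-0.0077,0,0.0064],[0,0,0]],
    [[-0.0077,0,0.0064],[0,0,0]]
  ]
}}

```text
t: 10.35
eef_pos: [0.5723, -0.3044, 0.1344]
tool_rot: [0.333, 0.206, 0.917, -0.075]
contact_force: [0.0, 0.2, -1.1]
gripper_width: 0.694
```

```bash
python3 look.py 11; python3 - <<'E'
from h import *
for n in ("side","scene","wrist"):
  for k in range(1):
    c=cam(n)
    L=(c["W"].reshape(-1,3)-BAR)@Rz;hsv=cv2.cvtColor(c["pixels"],cv2.COLOR_RGB2HSV)
    m=(cv2.inRange(hsv,(108,130,30),(125,255,255)).ravel()>0)&(abs(L[:,0])<.05)&(abs(L[:,1])<.05)&(L[:,2]>.04)
    p=L[m]
    if len(p):print(n,"blue",np.polyfit(p[:,2],p[:,0],1),p.mean(0).round(4))
    # hook plate pts: grey-ish, in window
    m=(L[:,2]>.006)&(L[:,2]<.045)&(abs(L[:,1])<.018)&(abs(L[:,0])<.03)
    p=L[m]
    if len(p):print(n,"hook",len(p),np.percentile(p,[2,25,50,75,98],axis=0).round(4).tolist())
E
```

```text
10.35 [ 0.0035 -0.0009  0.0194] [-25.38   0.06   0.  ] [ 0.04675452  0.21463653 -1.06020487] 0.6941104053347069
wrist bar 42 [[0.0036, -0.0303, -0.0023], [0.0048, -0.0282, -0.0009], [0.0067, 0.0287, 0.0001]]
side bar 11 [[0.0043, -0.026, -0.0052], [0.0075, 0.0164, 0.0005], [0.0095, 0.0247, 0.0052]]
scene bar 30 [[0.0027, -0.024, -0.0139], [0.0127, 0.0138, 0.0016], [0.0158, 0.0266, 0.0086]]
side blue [-0.076891    0.00864699] [ 0.0008 -0.0013  0.1014]
side hook 86 [[-0.0103, -0.0138, 0.0069], [-0.0061, -0.0067, 0.0165], [0.0028, 0.0026, 0.0231], [0.0095, 0.0095, 0.026], [0.018, 0.0131, 0.0417]]
scene blue [-0.0529766   0.01171835] [ 0.0063 -0.0005  0.1017]
scene hook 136 [[-0.0058, -0.0146, 0.0073], [0.0076, -0.0065, 0.021], [0.011, 0.001, 0.0237], [0.0184, 0.0077, 0.0273], [0.0205, 0.0133, 0.0431]]
```

View pics/L11.png

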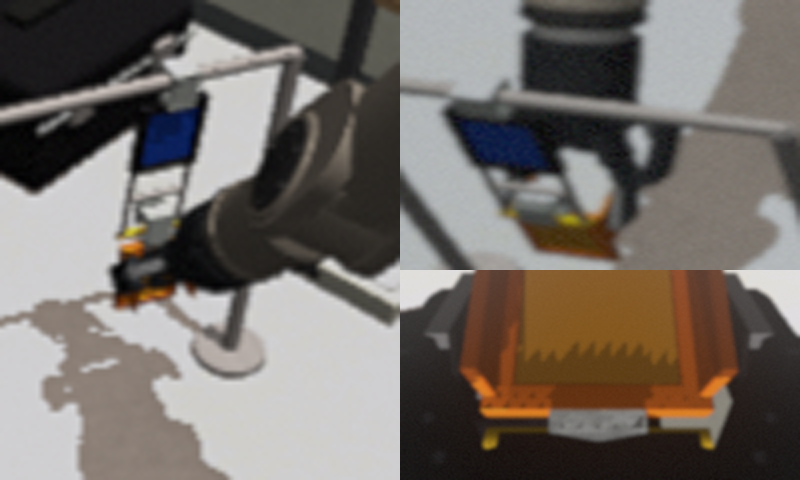

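The bar followed by 4 mm, so something still carries it. I'll check clearances in the scene camera's depth, which sees the gripper's front from behind the rail.

```bash
python3 - <<'E'
from h import *
print(obs()["contact_force"],obs()["torque"])
for n in("scene","side"):
    c=cam(n);L=(c["W"]-BAR)@Rz
    P=L.reshape(-1,3);m=(abs(P[:,1])<.07)&(P[:,0]>-.09)&(P[:,0]<.04)&(P[:,2]>-.09)&(P[:,2]<.19)
    P=P[m]
    print(n)
    for z in np.arange(-.09,.18,.01):
        q=P[(P[:,2]>=z)&(P[:,2]<z+.01)]
        row=[]
        for y in np.arange(-.06,.06,.01):
            r=q[(q[:,1]>=y)&(q[:,1]<y+.01)]
            row.append("%4d/%-4d"%(r[:,0].min()*1e3,r[:,0].max()*1e3) if len(r) else "    .    ")
        print("%4d"%round(z*1e3)," ".join(row))
c=cam("wrist","pics/w12.png")
cv2.imwrite("pics/w12z.png",cv2.resize(c["pixels"][280:370,240:400,::-1],None,fx=5,fy=5,interpolation=cv2.INTER_CUBIC))
E
```

```text
[ 0.61947482 -0.09258956 -2.20894892] [ 0.4593593   0.93310462 -0.01127494]
scene
 -90     .         .         .         .         .         .         .         .         .         .         .         .    
 -80     .         .        4/4       4/6       2/6       3/7       2/6       0/7      -2/7       0/6        .         .    
 -70     .         .         .        1/7       1/6       1/7       1/6       2/5       0/6       0/5        .         .    
 -60     .         .         .        4/7       1/3       0/4       0/5       2/6     -10/7       0/0        .         .    
 -50     .         .         .        2/6       2/5       2/3       2/4       2/4      -4/7     -11/5        .         .    
 -40     .         .         .        2/6       2/4       2/5       3/4       1/4      -4/7     -10/4     -20/-9       .    
 -30     .      -20/-11   -41/-12     5/6        .         .        3/5       3/5     -12/9     -17/6     -33/-7       .    
 -20     .      -24/-24   -35/-14   -35/-26      .         .         .       -3/-3    -31/7     -26/6     -39/-19      .    
 -10     .      -2
[... 5032 characters left out ...]
  -3/2      -2/0      -3/0      -1/0      -3/-2     -2/2        .         .    
 130     .         .         .       -7/4        .      -11/-7    -11/-9     -8/5      -7/2      -6/3        .         .    
 140     .         .         .         .      -13/-10   -13/-8    -12/5     -12/5        .         .         .         .    
 150   -6/-5     -6/-6     -7/-6     -6/-4    -14/-5    -14/-9    -13/-11   -12/-3     -8/-3     -4/-3     -6/-6     -8/-7  
 160  -10/5      -8/-1     -8/-1    -10/0     -11/-1    -15/7     -15/3     -13/10     -8/1      -6/0      -7/-1     -7/3   
 170     .         .         .         .      -10/-10   -12/9     -13/7      -5/9        .         .         .         .
```

View pics/w12z.png

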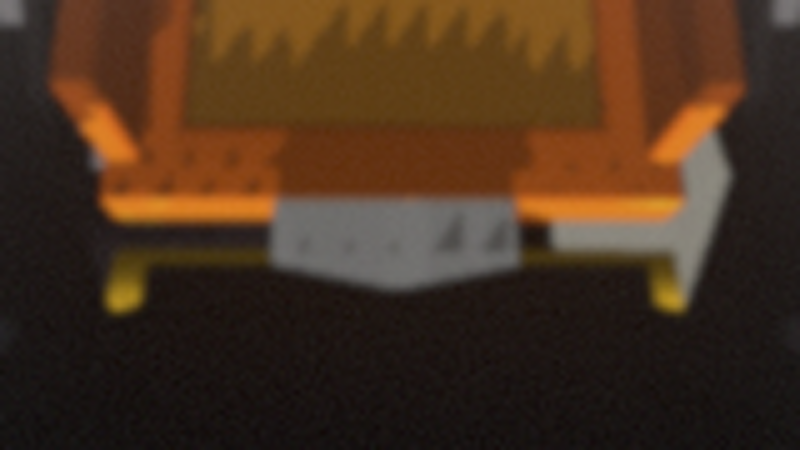

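No gripper contact: the gripper is about 45 mm or more from the loop, and there is no vertical load. For a gentle, conclusive test I'll draw the hook back 14 mm. If the tip is behind the bar, the bar must come past its rest position toward the robot.

{"op": "play_rows", "data": {
  "motion": [
    [[0.004,0,-0.0033],[0,0,0]],
    [[0.008,0,-0.0066],[0,0,0]],
    [[0.013,0,-0.011],[0,0,0]],
    [[0.018,0,-0.015],[0,0,0]],
    [[0.023,0,-0.019],[0,0,0]],
    [[0.027,0,-0.0225],[0,0,0]],
    [[0.027,0,-0.0225],[0,0,0]],
    [[0.027,0,-0.0225],[0,0,0]]
  ]
}}

```text
t: 11.6
eef_pos: [0.5596, -0.2984, 0.1345]
tool_rot: [0.333, 0.206, 0.917, -0.075]
contact_force: [-0.1, 0.3, -1.3]
gripper_width: 0.697
```

```bash
python3 look.py 13; python3 - <<'E'
from h import *
for n in ("side","scene"):
    c=cam(n)
    L=(c["W"].reshape(-1,3)-BAR)@Rz;hsv=cv2.cvtColor(c["pixels"],cv2.COLOR_RGB2HSV)
    m=(cv2.inRange(hsv,(108,130,30),(125,255,255)).ravel()>0)&(abs(L[:,0])<.05)&(abs(L[:,1])<.05)&(L[:,2]>.04)
    p=L[m]
    if len(p):print(n,"blue",np.polyfit(p[:,2],p[:,0],1),p.mean(0).round(4))
E
```

```text
11.6 [-0.0106 -0.001   0.0195] [-2.538e+01  5.000e-02 -1.000e-02] [-0.06305936  0.30976036 -1.30457534] 0.69650504823622
wrist bar 26 [[-0.0066, -0.0301, -0.0026], [-0.0051, -0.029, -0.0012], [-0.0036, 0.0284, -0.0004]]
side bar 13 [[-0.0053, -0.0185, -0.0024], [-0.003, 0.0138, 0.001], [0.0018, 0.0273, 0.0024]]
scene bar 39 [[-0.0089, -0.0253, -0.0105], [0.002, 0.0123, 0.0004], [0.0071, 0.0299, 0.0169]]
side blue [-2.89803981e-02  2.03254107e-05] [-0.0029 -0.0016  0.1015]
scene blue [0.01138415 0.00126736] [ 0.0024 -0.0003  0.1009]
```

View pics/L13.png

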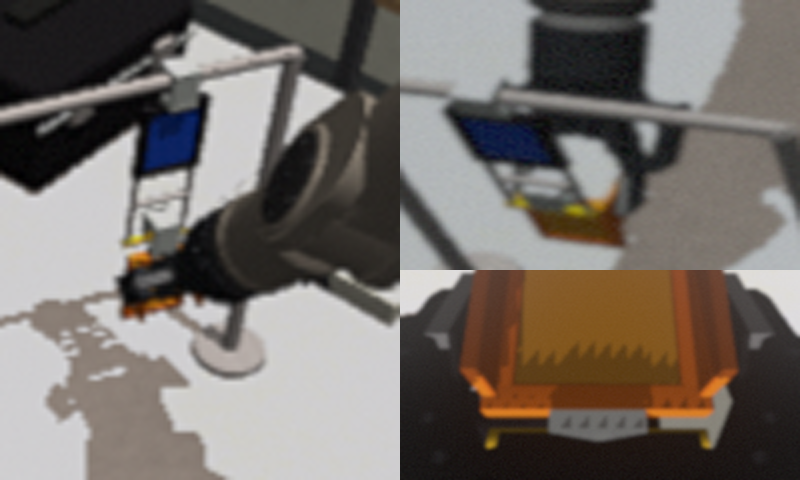

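Informative: the bar went straight back to rest, so the tip is still just above it. My relative height is about 4 mm too high, and the plate edge was still brushing the bar. Moving forward again, then lowering 4 mm more so that the plate clears below.

{"op": "play_rows", "data": {
  "motion": [
    [[-0.006,0,0.005],[0,0,0]],
    [[-0.012,0,0.01],[0,0,0]],
    [[-0.018,0,0.015],[0,0,0]],
    [[-0.023,0,0.019],[0,0,0]],
    [[-0.023,0,0.019],[0,0,0]],
    [[-0.0218,0,0.0204],[0,0,0]],
    [[-0.0206,0,0.0218],[0,0,0]],
    [[-0.0198,0,0.0228],[0,0,0]]
  ]
}}

```text
t: 12.65
eef_pos: [0.5702, -0.3034, 0.1323]
tool_rot: [0.333, 0.206, 0.917, -0.075]
contact_force: [-0.1, -0.9, -1.9]
gripper_width: 0.701
```

```bash
python3 look.py 14
```

```text
12.65 [ 0.0012 -0.0009  0.0173] [-2.538e+01  8.000e-02  1.000e-02] [-0.13277365 -0.91765593 -1.85918744] 0.7009733950089146
wrist bar 2 [[0.0019, -0.0291, -0.0025], [0.0022, -0.0289, -0.0022], [0.0025, -0.0288, -0.0019]]
side bar 12 [[-0.0051, -0.015, -0.0032], [0.0044, 0.0141, 0.0006], [0.0078, 0.0268, 0.0112]]
scene bar 29 [[-0.002, -0.0248, -0.0179], [0.0088, 0.0137, -0.0006], [0.0142, 0.0273, 0.0123]]
```

View pics/L14.png

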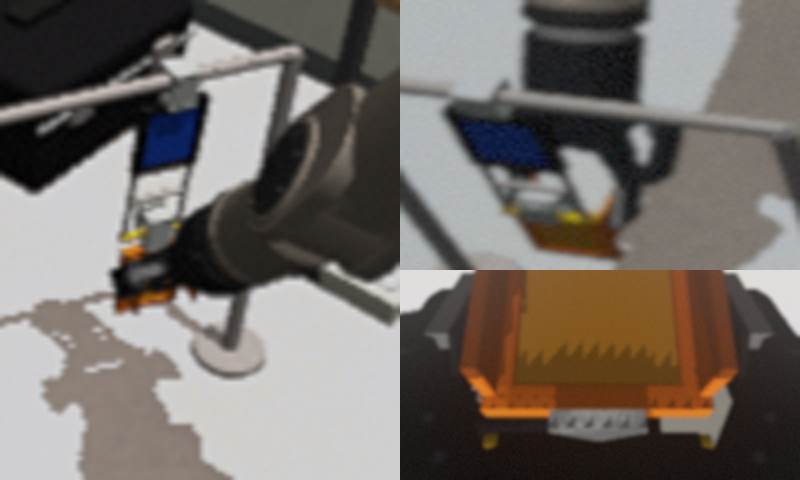

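{"op": "play_rows", "data": {
  "motion": [
    [[0.0008,0,0.001],[0,0,0]],
    [[0.0016,0,0.0019],[0,0,0]],
    [[0.0024,0,0.0029],[0,0,0]],
    [[0.0032,0,0.0038],[0,0,0]],
    [[0.0032,0,0.0038],[0,0,0]],
    [[0.0032,0,0.0038],[0,0,0]]
  ]
}}

```text
t: 13.4
eef_pos: [0.5702, -0.3034, 0.1304]
tool_rot: [0.333, 0.206, 0.917, -0.075]
contact_force: [-0.1, -0.3, -3.0]
gripper_width: 0.696
```

```bash
cat > blue.py <<'E'
from h import *
for n in ("side","scene"):
    c=cam(n)
    L=(c["W"].reshape(-1,3)-BAR)@Rz;hsv=cv2.cvtColor(c["pixels"],cv2.COLOR_RGB2HSV)
    m=(cv2.inRange(hsv,(108,130,30),(125,255,255)).ravel()>0)&(abs(L[:,0])<.05)&(abs(L[:,1])<.05)&(L[:,2]>.04)
    p=L[m]
    if len(p):print(n,"blue",np.polyfit(p[:,2],p[:,0],1).round(4),p.mean(0).round(4))
E
python3 look.py 15; python3 blue.py
```

```text
13.4 [ 0.0012 -0.001   0.0153] [-2.538e+01  8.000e-02  1.000e-02] [-0.10082916 -0.33831266 -2.99838237] 0.6958061104935378
side bar 12 [[-0.0091, -0.0206, -0.0027], [-0.0023, 0.0157, 0.0002], [0.0028, 0.0276, 0.007]]
scene bar 25 [[-0.0044, -0.0093, -0.003], [0.0033, 0.0152, 0.0], [0.0059, 0.0268, 0.0034]]
side blue [-0.0108 -0.0016] [-0.0027 -0.0014  0.1017]
scene blue [0.0002 0.0029] [ 0.0029 -0.0009  0.1008]
```

View pics/L15.png

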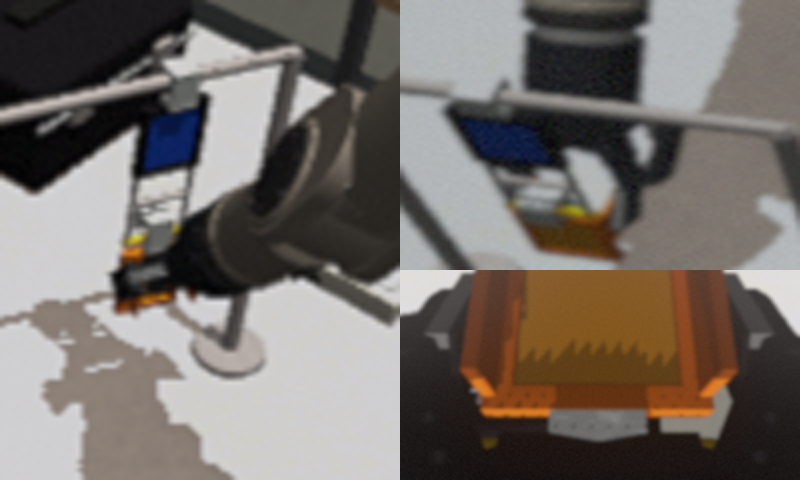

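The bar has swung back to rest, so the plate is under it and the hook is over it. Lowering.

{"op": "play_rows", "data": {
  "motion": [
    [[0.0016,0,0.0019],[0,0,0]],
    [[0.0032,0,0.0038],[0,0,0]],
    [[0.0064,0,0.0077],[0,0,0]],
    [[0.0096,0,0.0115],[0,0,0]],
    [[0.0128,0,0.0153],[0,0,0]],
    [[0.016,0,0.0192],[0,0,0]],
    [[0.016,0,0.0192],[0,0,0]],
    [[0.016,0,0.0192],[0,0,0]]
  ]
}}

```text
t: 14.45
eef_pos: [0.5702, -0.3034, 0.1202]
tool_rot: [0.333, 0.206, 0.917, -0.075]
contact_force: [0.0, -1.1, -1.8]
gripper_width: 0.696
```

```bash
python3 look.py 16; python3 blue.py
```

```text
14.45 [ 0.0012 -0.001   0.0052] [-2.539e+01  9.000e-02  2.000e-02] [ 0.04818631 -1.05627666 -1.81353675] 0.6964362887945624
side bar 15 [[-0.0067, -0.0259, -0.0052], [-0.0014, 0.0117, -0.0001], [0.0089, 0.0257, 0.0045]]
scene bar 30 [[-0.0058, -0.0259, -0.0098], [0.0031, 0.0129, 0.0003], [0.0061, 0.0277, 0.0046]]
side blue [-0.0348  0.0009] [-0.0026 -0.0015  0.1016]
scene blue [0.005  0.0023] [ 0.0028 -0.0003  0.1015]
```

View pics/L16.png

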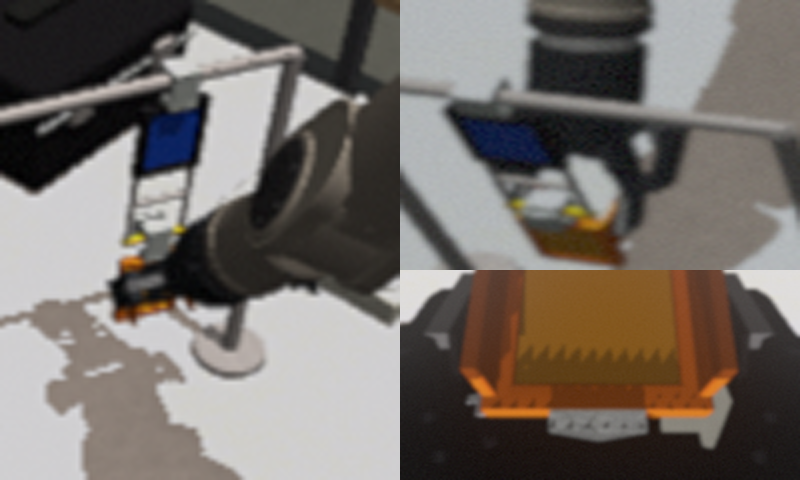

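{"op": "play_rows", "data": {
  "motion": [
    [[0.0016,0,0.0019],[0,0,0]],
    [[0.0032,0,0.0038],[0,0,0]],
    [[0.0048,0,0.0057],[0,0,0]],
    [[0.0048,0,0.0057],[0,0,0]]
  ]
}}

```text
t: 15.1
eef_pos: [0.5702, -0.3034, 0.1172]
tool_rot: [0.333, 0.206, 0.917, -0.075]
contact_force: [0.3, 0.5, -1.6]
gripper_width: 0.692
```

{"op": "play_rows", "data": {
  "motion": [
    [[0.0016,0,0.0019],[0,0,0]],
    [[0.0032,0,0.0038],[0,0,0]],
    [[0.0032,0,0.0038],[0,0,0]]
  ]
}}

```text
t: 15.4
eef_pos: [0.5709, -0.3039, 0.1161]
tool_rot: [0.334, 0.206, 0.917, -0.076]
contact_force: [-0.1, 0.1, 2.1]
gripper_width: 0.692
```

Contact felt: force z went from -1.8 to +2.1 N. Checking before release.

```bash
python3 look.py 17; python3 blue.py; python3 - <<'E'
from h import *
c=cam("wrist","pics/w17.png")
E
```

```text
15.4 [ 0.002  -0.0011  0.0011] [-2.54e+01 -1.00e-02 -5.00e-02] [-0.14682211  0.11286537  2.10317047] 0.6917382793205484
side bar 14 [[-0.0055, -0.0277, -0.0076], [0.0002, 0.0104, 0.0005], [0.0105, 0.0252, 0.0036]]
scene bar 26 [[-0.002, -0.0245, -0.0132], [0.0037, 0.0147, -0.0003], [0.0073, 0.0265, 0.0058]]
side blue [-0.0242  0.    ] [-0.0025 -0.0017  0.1018]
scene blue [0.0077 0.0023] [ 0.003  -0.0012  0.1007]
```

View pics/L17.png

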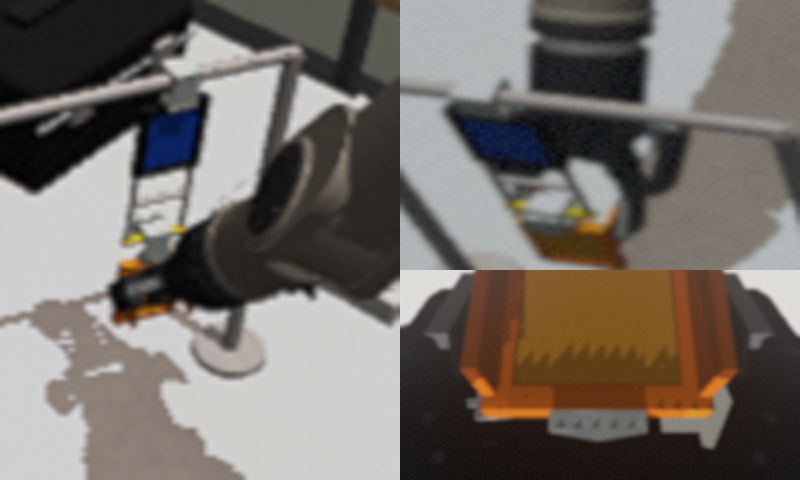

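The hook straddles the bar (yellow visible on both sides of it in the side and scene views), and contact came at the expected seat height. Opening gently.

{"op": "play_rows", "data": {
  "motion": [
    [[-0.0005,0,-0.0006],[0,0,0]],
    [[-0.0005,0,-0.0006],[0,0,0]],
    [[-0.0005,0,-0.0006],[0,0,0]],
    [[-0.0005,0,-0.0006],[0,0,0]]
  ],
  "fingers": 64,
  "grip_force": 20
}}

```text
t: 16.1
eef_pos: [0.5704, -0.3036, 0.1159]
tool_rot: [0.333, 0.206, 0.917, -0.075]
contact_force: [0.6, 0.1, -0.4]
gripper_width: 0.748
```

```bash
python3 look.py 18; python3 blue.py
```

```text
16.1 [ 0.0014 -0.001   0.0009] [-2.539e+01  5.000e-02 -1.000e-02] [ 0.583399    0.14869324 -0.36841502] 0.7478578174732284
side bar 16 [[-0.0059, -0.0266, -0.0086], [-0.0025, 0.0117, -0.0], [0.0142, 0.0265, 0.0049]]
scene bar 26 [[-0.0012, -0.0244, -0.0063], [0.0036, 0.0151, -0.0003], [0.0064, 0.0272, 0.0048]]
side blue [-0.0393  0.0013] [-0.0027 -0.0014  0.102 ]
scene blue [0.0016 0.003 ] [ 0.0032 -0.0004  0.1012]
```

View pics/L18.png

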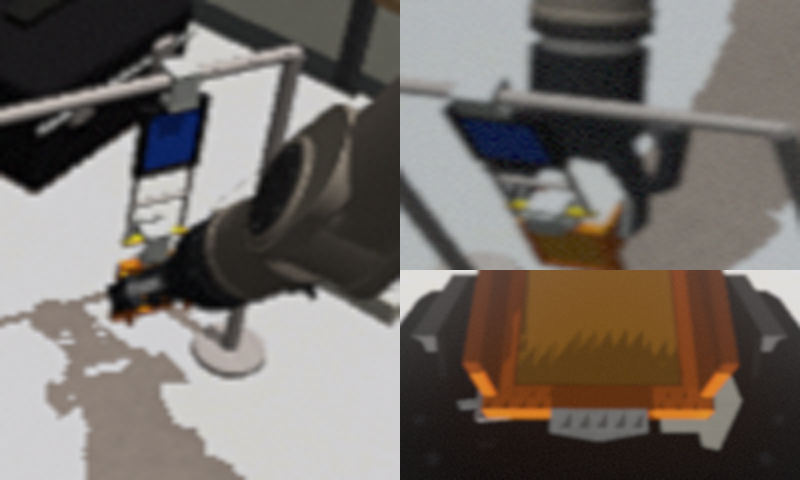

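The frame now hangs on the bar with the fingers clear. Opening fully, then retreating along the tool axis.

{"op": "play_rows", "data": {
  "motion": [
    [[0,0,0],[0,0,0]],
    [[0,0,0],[0,0,0]],
    [[0,0,0],[0,0,0]],
    [[0,0,0],[0,0,0]],
    [[0,0,0],[0,0,0]]
  ],
  "fingers": 85
}}

```text
t: 16.85
eef_pos: [0.5707, -0.3037, 0.1162]
tool_rot: [0.334, 0.206, 0.917, -0.075]
contact_force: [0.3, -0.0, -0.6]
gripper_width: 0.992
```

```bash
python3 look.py 19; python3 blue.py
```

```text
16.85 [ 0.0017 -0.001   0.0012] [-2.539e+01  2.000e-02 -4.000e-02] [ 0.34101064 -0.00187892 -0.5800597 ] 0.9915206329034033
side bar 14 [[-0.0069, -0.0248, -0.0061], [-0.0033, 0.0139, 0.0011], [0.0086, 0.028, 0.0039]]
scene bar 31 [[-0.0061, -0.0255, -0.0279], [0.0019, 0.0143, -0.0012], [0.0048, 0.0286, 0.0074]]
side blue [-0.0065 -0.0027] [-0.0034 -0.0012  0.1013]
scene blue [ 0.0322 -0.001 ] [ 0.0023 -0.0003  0.1018]
```

View pics/L19.png

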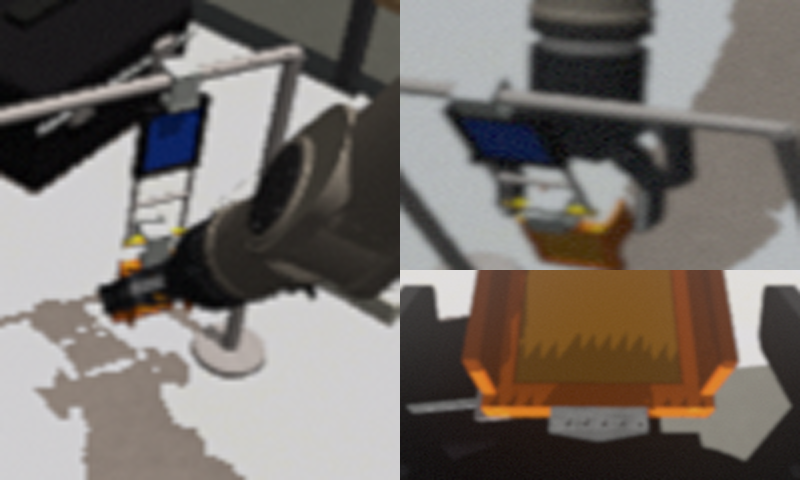

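{"op": "play_rows", "data": {
  "motion": [
    [[0,0,-0.02],[0,0,0]],
    [[0,0,-0.05],[0,0,0]],
    [[0,0,-0.09],[0,0,0]],
    [[0,0,-0.13],[0,0,0]],
    [[0,0,-0.17],[0,0,0]],
    [[0,0,-0.2],[0,0,0]],
    [[0,0,-0.2],[0,0,0]]
  ]
}}

```text
t: 17.8
eef_pos: [0.5235, -0.2817, 0.1794]
tool_rot: [0.335, 0.207, 0.916, -0.076]
contact_force: [-0.6, -1.0, 0.2]
gripper_width: 0.995
```

```bash
python3 look.py 20; python3 blue.py; python3 - <<'E'
from h import *
o=obs();print(o["q"].round(2))
cam("side","pics/s20.png");cam("wrist","pics/w20.png")
E
```

```text
17.8 [-0.0506 -0.0014  0.0644] [-25.45  -0.1   -0.09] [-0.64240786 -1.02702843  0.15903144] 0.9953245635572308
wrist bar 273 [[-0.0069, -0.0296, -0.0013], [-0.0043, -0.0145, 0.0007], [-0.0007, 0.0282, 0.0024]]
side bar 13 [[-0.006, -0.028, -0.0074], [-0.0029, 0.0151, 0.0009], [0.0104, 0.0264, 0.0035]]
scene bar 32 [[-0.0037, -0.0237, -0.0289], [0.0024, 0.0194, -0.0012], [0.0066, 0.0305, 0.0069]]
side blue [-0.011 -0.002] [-0.0031 -0.0017  0.1013]
scene blue [ 0.0252 -0.0003] [ 0.0023 -0.0005  0.1016]
[ 0.75  0.24 -0.43  2.31  2.07  0.17 -0.53]
```

View pics/L20.png

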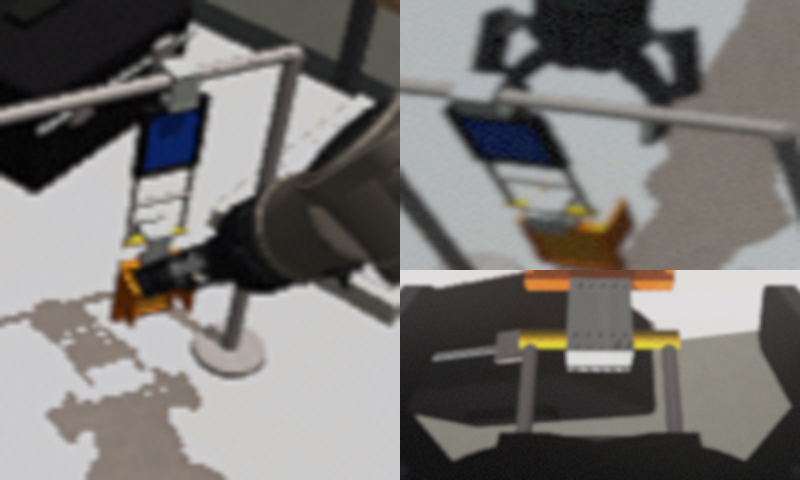

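View pics/w20.png

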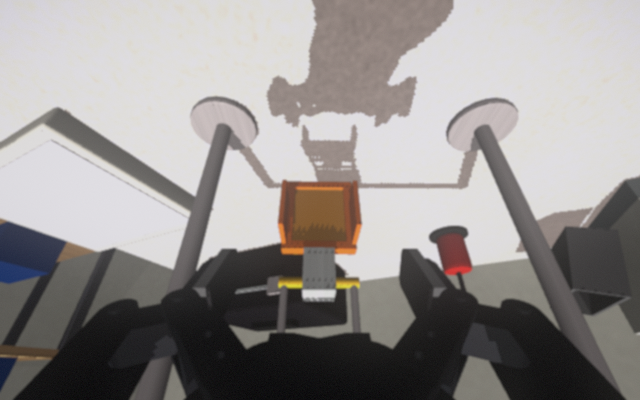

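The chain hangs as wanted: the hook is over the yellow bar at wrist (320,288), the orange frame is below it, and the gripper is clear. Waiting for it to settle, then checking that it is still.

{"op": "play_rows", "data": {
  "motion": [
    [[0,0,0],[0,0,0]],
    [[0,0,0],[0,0,0]],
    [[0,0,0],[0,0,0]],
    [[0,0,0],[0,0,0]],
    [[0,0,0],[0,0,0]],
    [[0,0,0],[0,0,0]],
    [[0,0,0],[0,0,0]],
    [[0,0,0],[0,0,0]]
  ]
}}

```text
t: 18.95
eef_pos: [0.5244, -0.2814, 0.177]
tool_rot: [0.333, 0.206, 0.917, -0.075]
contact_force: [1.3, -0.3, -0.5]
gripper_width: 0.996
```

```bash
cat > st.py <<'E'
from h import *
c=cam("wrist");L=(c["W"].reshape(-1,3)-BAR)@Rz;hsv=cv2.cvtColor(c["pixels"],cv2.COLOR_RGB2HSV)
m=(cv2.inRange(hsv,(5,150,60),(21,255,255)).ravel()>0)&(abs(L[:,0])<.07)&(abs(L[:,1])<.05)&(L[:,2]<-.02)&(L[:,2]>-.12)
p=L[m];print("orange",len(p),p.mean(0).round(4))
f=p[abs(p[:,1])<.02];print("plate slope dx/dz",np.polyfit(f[:,2],f[:,0],1).round(3))
h=L[(abs(L[:,1])<.015)&(L[:,2]>.004)&(L[:,2]<.02)&(abs(L[:,0])<.03)];print("hooktop",np.percentile(h,[2,50,98],axis=0).round(4).tolist())
print(obs()["t"],obs()["contact_force"])
E
python3 st.py
```

```text
orange 1444 [-0.0066 -0.001  -0.0484]
plate slope dx/dz [-0.049 -0.006]
hooktop [[-0.0128, -0.0119, 0.0042], [-0.0037, -0.0004, 0.0067], [0.0137, 0.0109, 0.0077]]
19.0 [-0.58811383  0.00076644 -0.40572804]
```

{"op": "play_rows", "data": {
  "motion": [
    [[0,0,0],[0,0,0]],
    [[0,0,0],[0,0,0]],
    [[0,0,0],[0,0,0]]
  ]
}}

```text
t: 19.3
eef_pos: [0.5244, -0.2814, 0.177]
tool_rot: [0.333, 0.206, 0.917, -0.075]
contact_force: [0.0, 0.2, 0.2]
gripper_width: 0.994
```

```bash
python3 st.py; python3 look.py 21; python3 blue.py
```

```text
orange 1445 [-0.0066 -0.0013 -0.0484]
plate slope dx/dz [-0.049 -0.006]
hooktop [[-0.013, -0.0119, 0.0042], [-0.0033, -0.0004, 0.0067], [0.014, 0.0109, 0.0077]]
19.35 [-0.13345862 -0.58370107  0.05075092]
19.35 [-0.0497 -0.0008  0.062 ] [-2.536e+01  5.000e-02 -1.000e-02] [-0.13345862 -0.58370107  0.05075092] 0.9892507392290434
wrist bar 277 [[-0.0067, -0.0295, -0.0016], [-0.0044, -0.0144, 0.0007], [-0.0006, 0.0286, 0.0025]]
side bar 12 [[-0.0064, -0.0276, -0.0084], [-0.0036, 0.0153, 0.0013], [0.0118, 0.0277, 0.0041]]
scene bar 30 [[-0.0078, -0.0227, -0.0294], [0.0015, 0.0203, -0.0005], [0.0062, 0.0302, 0.0068]]
side blue [-0.0127 -0.002 ] [-0.0033 -0.0012  0.1016]
scene blue [ 0.0244 -0.0002] [ 0.0022 -0.0004  0.1009]
```

View pics/L21.png

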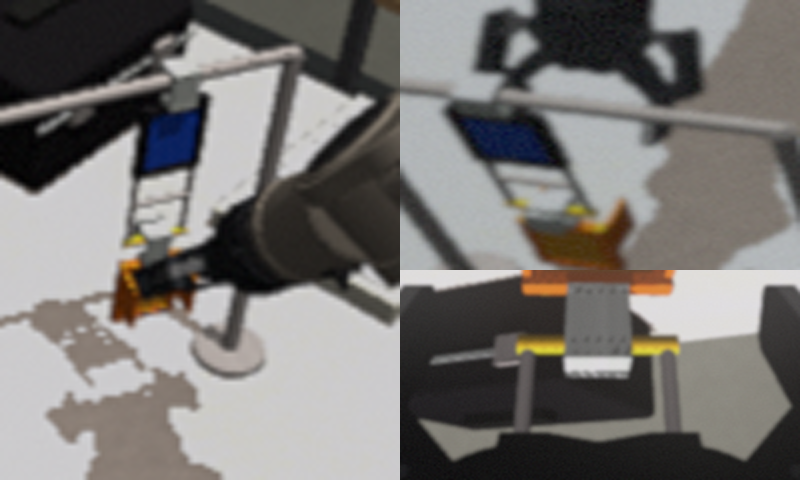

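The chain is still, upright to about 3°, with the seat about 164 mm below the black frame's origin and less than 2 mm off in x and y. Handing in.

```bash
python3 -c "
from station import bot
print(bot.hand_in())"
```

```text
the job is handed in; nothing more can be done
None
```

I took the smaller orange frame out of its slot and hung it by its hook on the yellow bar. Then I opened the gripper, backed away and handed the job in at about 19 s. The hand-in reports no verdict.

**Last checks before hand-in:**
- **Hook seat:** about 164 mm below the black frame's origin, and within about 2 mm of its middle in x and y.
- **Angle:** the orange frame hangs about 3° from upright. The black frame is hooked on the rail at its original angle.
- **Stillness:** two measurements 0.35 s apart were the same to within 0.3 mm.
- **Gripper:** open and about 20 mm or more from the frames by calculation, with only noise on the force reading.
- **Bearing force:** not measured directly. The hook's contact on the bar showed as a change of about 4 N at the wrist before I released the frame.

**What disagreed:**
- **First insertion:** the orange plate's top edge pushed the loop out by up to about 10 mm. I had expected the hook to go in without contact.
- **Height estimate:** a pull-back test showed the hook tip was still above the bar, so the relative height I had worked from was a few mm too high. The bar let go about 4 mm lower than that.
- **Final contact:** it came about 2.5 mm below my camera estimate of the bar's top.

I did not look at the drawer's wells again after lifting the frame, but the arm did not go near them.

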